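Read in the cover lots and file the plates of the complete ones

ROBOT

A 6-joint arm with a two-finger parallel gripper is mounted at the origin on a cart in front of the work surface, level with it; the furniture and walls round the work are solid. World frame = base frame: x ahead of the robot, y to its left, z up, the work surface at z = 0. Lengths are in m, angles in degrees, forces in N, time in s.
With the tool pointing down it reaches from about 0.325 to 0.85 m from the base axis. Payload 15.5 kg.
Tool frame: the origin (TCP) lies at the very end of the fingers, on their centre line; the grasp point (between the pads) lies arm.grip_depth behind it (arm.grip_depth is the distance from the TCP to the grasp point, in m); z points along the fingers, y is the direction in which the jaws open and shut (so a half turn about z gives the same grasp; the last joint's range is limited). The gripper opens to 91 mm and grips with 3 to 60 N. Pads are 32 mm wide; open, the fingers measure 118 mm over their backs; the gripper's body (76 mm by 178 mm) begins 60 mm behind the grasp point.
Start: joints at [63.054, 28.281, 77.091, -0, 74.628, -5.472], TCP at [0.229, 0.582, 0.186] pointing down, gripper open.
Joint ranges: [-166.48, 166.48], [-47.26, 123.95], [12.59, 153.08], [-70.14, 250.14], [6.76, 159.57], [-176.63, 176.63]. Speed limits (degrees/s): [108.29, 108.29, 147.25, 172.46, 172.46, 172.46].

INTERFACE

Orientations are given as a 3x3 rotation matrix whose columns are the frame's x, y, z axes.
In Python, from rig import arm gives the robot as it stands. Calls block until the motion is done:
- arm.move_to(position, orientation): joint-space move of the TCP to a pose.
- arm.move_l(position, orientation=None, feed=0.15): straight line of the TCP; orientation=None keeps the orientation; feed is the mean speed in m/s.
- arm.move_joints(angles): joint-space move.
- arm.grip(opening): finger opening in m; the grip force is fixed at half the most; returns when the fingers have stopped.
- arm.sleep(seconds).
- arm.solve_ik(position, orientation): joint angles nearest the present ones, or None.
- arm.snapshot(name): name is "scene" or "side" or "wrist"; returns the picture (480x640x3 uint8, red, green, blue); there is no depth.
- arm.get_calibration(name): a dict with "intrinsics" (3x3 intrinsics, pixels), "k1" (the pictures are not rectified: a ray, as slopes to the right and down, at radius r is drawn at 1 + k1 r^2 times it, then the intrinsics apply), "cam_to_world" (4x4, takes a point from camera to world coordinates). Camera axes: x right, y down, z forward; pixel columns grow to the right and rows downward; lengths in m; the calibration is good to about 2 mm. A picture is of the moment at which its call begins: read the wrist's pose just before it. get_calibration takes no time and is no camera call; for the wrist camera it gives the pose at the moment of the call.
A pose or a line that the arm cannot do raises arm.Unreachable and nothing moves.
- arm.sign_off(): hands the job in, once; it reports no verdict.
Readings, each from a call of its own:
- arm.current_t(): time.
- arm.current_joint_positions(): joint angles.
- arm.current_dq(): joint speeds.
- arm.current_tau(): joint torques, N m.
- arm.current_ee_pos(): TCP position.
- arm.current_tool_rot(): TCP orientation.
- arm.current_force(): force on the tool from outside, world axes, zero at the start.
- arm.current_torque(): the same for the moment, N m.
- arm.current_width(): finger opening in m.
Only numpy, scipy, OpenCV 4.12 (cv2) and the standard library are available. Lean on these libraries where they do the work, as an engineer would, in place of code of your own. Each camera call takes 0.05 s, during which the arm holds its last target.

TASK

Three lots of turned covers stand against their stop pins, each on its own lot plate with the code hidden underneath: draw each plate by its upright grip straight out from under its stack, without lifting, tipping or shifting the covers. Read the codes in order from the left lot to the right with the hand reader, aiming at the middle of the code from 10 to 25 cm and holding still for a good second each, then stand the reader back in its holder. File the plates of complete lots (three covers) flat and side by side in the tray, grips out at its open front; the plate of a short lot (two covers) stays lying flat just in front of its own stack, clear of the covers; leave everything else alone.

Things in the scene. Friction and masses are not known exactly. Their poses are not given: they have to be found in the camera images.
- base_left: staging base of the left lot, fixed: dark steel sheet 118 x 118 x 3 mm, origin under its centre and the covers' centre, x pointing away from the robot, z up. Two stop pins, 14 mm thick, 43 mm high, at x -45, y +-40 mm, stop the covers when the plate is pulled along -x; the plate passes between them (66 mm gap)
- plate_left: lot plate of the left lot, loose, 0.12 kg: aluminium, 58 mm wide (y), 4 mm thick, x -115 to +50 mm. Origin on its underside, below the centre of the 32 mm square code on its top face; at first on the base, under the covers' centre. Upright black grip at x -105 mm: 12 mm (x) x 46 mm (y), top 36 mm above the underside. Drawn 115 mm or more along the base's -x it is clear, the covers settle 4 mm
- cover_left_1: bottom cover of the left lot: turned aluminium disc, 104 mm across, 18 mm thick, 0.15 kg, loose, origin at the centre of its underside
- cover_left_2: second cover of the left lot, the same disc, lying on the one below
- cover_left_3: third cover of the left lot, the same disc, lying on the one below; absent (None) where the lot is short and has only two covers
- base_mid: staging base of the middle lot, fixed: dark steel sheet 118 x 118 x 3 mm, origin under its centre and the covers' centre, x pointing away from the robot, z up. Two stop pins, 14 mm thick, 43 mm high, at x -45, y +-40 mm, stop the covers when the plate is pulled along -x; the plate passes between them (66 mm gap)
- plate_mid: lot plate of the middle lot, loose, 0.12 kg: aluminium, 58 mm wide (y), 4 mm thick, x -115 to +50 mm. Origin on its underside, below the centre of the 32 mm square code on its top face; at first on the base, under the covers' centre. Upright black grip at x -105 mm: 12 mm (x) x 46 mm (y), top 36 mm above the underside. Drawn 115 mm or more along the base's -x it is clear, the covers settle 4 mm
- cover_mid_1: bottom cover of the middle lot: turned aluminium disc, 104 mm across, 18 mm thick, 0.15 kg, loose, origin at the centre of its underside
- cover_mid_2: second cover of the middle lot, the same disc, lying on the one below
- cover_mid_3: third cover of the middle lot, the same disc, lying on the one below; absent (None) where the lot is short and has only two covers
- base_right: staging base of the right lot, fixed: dark steel sheet 118 x 118 x 3 mm, origin under its centre and the covers' centre, x pointing away from the robot, z up. Two stop pins, 14 mm thick, 43 mm high, at x -45, y +-40 mm, stop the covers when the plate is pulled along -x; the plate passes between them (66 mm gap)
- plate_right: lot plate of the right lot, loose, 0.12 kg: aluminium, 58 mm wide (y), 4 mm thick, x -115 to +50 mm. Origin on its underside, below the centre of the 32 mm square code on its top face; at first on the base, under the covers' centre. Upright black grip at x -105 mm: 12 mm (x) x 46 mm (y), top 36 mm above the underside. Drawn 115 mm or more along the base's -x it is clear, the covers settle 4 mm
- cover_right_1: bottom cover of the right lot: turned aluminium disc, 104 mm across, 18 mm thick, 0.15 kg, loose, origin at the centre of its underside
- cover_right_2: second cover of the right lot, the same disc, lying on the one below
- cover_right_3: third cover of the right lot, the same disc, lying on the one below; absent (None) where the lot is short and has only two covers
- reader: hand code reader, loose, about 0.22 kg, 170 mm high, standing in its holder: black handle 34 (x) x 30 (y) mm from the origin (centre of its foot) up to 112 mm; on top a grey head with flat sides, 40 mm wide (y), leaning forward and down, from 90 to 172 mm high. Grip it across the head (along y) about 140 mm above the foot, 10 mm ahead of the origin. x points forward
- reader_eye (a point): window of the reader, at x +39.5 mm, z +102 mm from the reader's origin; its x axis is the beam, which looks forward and 60 degrees below the horizontal when the reader stands upright; y as the reader's. It reads from 100 to 260 mm
- holder: holder of the reader, fixed: steel foot 94 x 84 x 12 mm with a square black pocket, inside 42 (x) x 38 (y) mm, whose rim is at 46 mm; origin under its centre, axes as the standing reader's
- holder_floor (a point): centre of the pocket's floor, 12 mm above the bench, where the reader's foot stands
- tray: filing tray, loose, 0.5 kg, grey sheet steel, 140 (x) x 170 (y) mm outside, origin under its centre; floor 3 mm thick, walls 29 mm high at the sides and the back (+x), open toward the robot (-x). Two plates fit side by side (y about +-38 mm), x axes alike, plate origin at tray x about +12 mm, grips outside the open front
- dial: dial indicator lying on the bench, 138 x 57 x 22 mm, bystander
- tape: tape roll, 48 mm across, 18 mm high, bystander
- dark_ring: dark setting ring at the left, 72 mm across, 18 mm high, bystander

How it is judged:
By the outcome, as a careful person would: the job done as asked, in the order asked, and still so for the second after the job is handed in, with the robot touching nothing.
Of cover_left_3, cover_mid_3, cover_right_3 only 1 to 2 are there at a start; the rules pass over those that are not, and their reading is None.
At some moment in a run one of tray, plate_left, plate_mid, plate_right may be knocked a few centimetres aside while the robot is not near it.
It also fails if it takes over 208 s, if anything falls off the work surface, if the arm or the gripper's body presses on something with over 40 N, if the wrist force passes 120 N, or if a joint passes its speed limit or range.

## Working session

There is one attempt and no reset: what is moved stays moved. The work goes in short steps, each a Python script; the robot and the scene stay as the last script left them, time stands still between calls to the robot, and variables do not carry over. Pictures are saved under pics/ and viewed, and the job is handed in when it is done.

```bash
ls; mkdir -p pics; python3 - <<'E'
from rig import arm
import cv2, numpy as np
for n in ["scene","side","wrist"]:
    c=arm.get_calibration(n); im=arm.snapshot(n)
    cv2.imwrite(f"pics/{n}0.png",im[:,:,::-1])
    print(n,np.round(c["intrinsics"],1).tolist(),c["k1"],np.round(c["cam_to_world"],3).tolist())
print(arm.grip_depth,arm.current_t(),arm.current_width(),arm.current_tool_rot())
E
```

```text
pics
scene [[520.1, 0.0, 321.9], [0.0, 520.1, 236.4], [0.0, 0.0, 1.0]] -0.005848424883778227 [[-0.659, -0.358, 0.662, -0.416], [-0.752, 0.303, -0.585, 0.837], [0.009, -0.883, -0.469, 0.741], [0.0, 0.0, 0.0, 1.0]]
side [[463.8, 0.0, 322.1], [0.0, 463.8, 236.2], [0.0, 0.0, 1.0]] 0.004466882941973916 [[-0.969, -0.117, 0.219, 0.237], [-0.248, 0.498, -0.831, 1.191], [-0.012, -0.859, -0.512, 0.814], [0.0, 0.0, 0.0, 1.0]]
wrist [[424.7, 0.0, 318.6], [0.0, 424.7, 238.1], [0.0, 0.0, 1.0]] 0.014917256333313807 [[0.366, 0.889, 0.277, 0.15], [0.931, -0.349, -0.11, 0.613], [-0.001, 0.298, -0.955, 0.385], [0.0, 0.0, 0.0, 1.0]]
0.0188 0.15 0.09162224070350958 [[-9.30582213e-01  3.66082748e-01 -4.08860306e-04]
 [ 3.66082967e-01  9.30581851e-01 -8.24518274e-04]
 [ 7.86360651e-05 -9.16958834e-04 -9.99999577e-01]]
```

View pics/scene0.png

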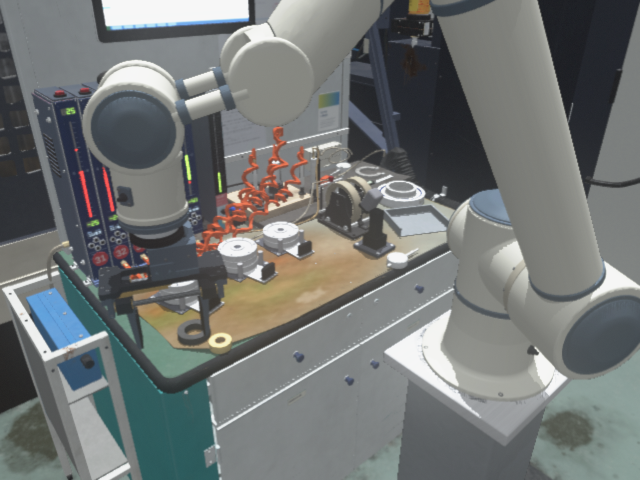

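View pics/side0.png

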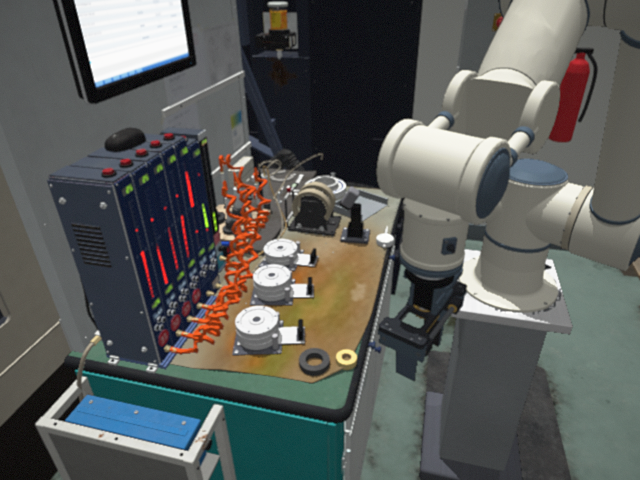

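View pics/wrist0.png

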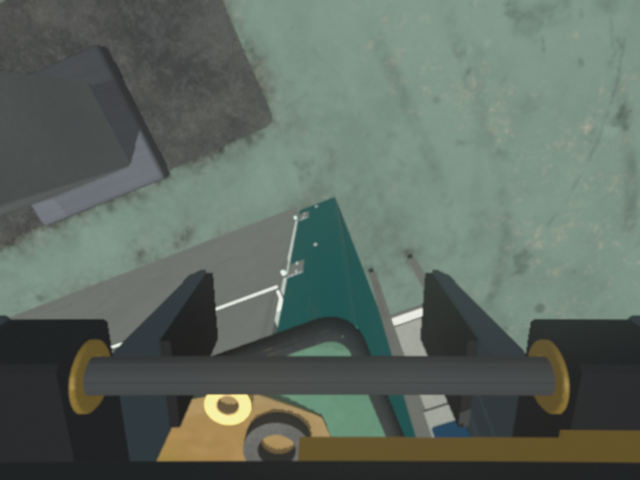

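The scene view shows three stacks at about (185,290), (240,258) and (283,236), the reader in its holder at (375,235), and the tray at (418,220). The dial is at (398,260) and the rings are at the lower left. In the side view the stacks are at (260,330), (272,283) and (282,252). Next I'll cast rays to get rough positions.

```bash
cat > h.py <<'E'
from rig import arm
import cv2, numpy as np
def snap(n,name=None):
    c=arm.get_calibration(n); im=arm.snapshot(n)
    if name: cv2.imwrite(f"pics/{name}.png",im[:,:,::-1])
    return im[:,:,::-1].copy(),c
def ray(c,uv):
    K=c["intrinsics"]; uv=np.atleast_2d(np.float64(uv)).reshape(-1,1,2)
    p=cv2.undistortPoints(uv,np.array(K,float),np.array([c["k1"],0,0,0.]))[:,0]
    d=np.c_[p,np.ones(len(p))]@np.array(c["cam_to_world"])[:3,:3].T
    return np.array(c["cam_to_world"])[:3,3],d
def onz(c,uv,z):
    o,d=ray(c,uv); return o+d*((z-o[2])/d[:,2])[:,None]
def proj(c,P):
    T=np.linalg.inv(np.array(c["cam_to_world"])); P=np.atleast_2d(np.float64(P))
    r,_=cv2.Rodrigues(T[:3,:3])
    return cv2.projectPoints(P,r,T[:3,3],np.array(c["intrinsics"],float),np.array([c["k1"],0,0,0.]))[0][:,0]
def down(yaw):  # tool z down, tool x at yaw deg
    a=np.radians(yaw); x=np.array([np.cos(a),np.sin(a),0]); z=np.array([0,0,-1.]); return np.c_[x,np.cross(z,x),z]
E
python3 - <<'E'
from h import *
c=arm.get_calibration("side")
for n,uv,z in [("L",(258,316),.055),("M",(272,272),.05),("R",(281,245),.05),("gL",(300,328),.03),("gM",(310,285),.03),("gR",(314,252),.03),("reader",(355,238),0.012),("tray",(365,208),0),("dial",(386,240),.02),("coil",(235,310),0.05),("ring",(314,355),.01),("tape",(346,355),.01),("rackcorner",(165,370),0),("motor",(312,228),0)]:
    print(n,onz(c,uv,z)[0].round(3))
c=arm.get_calibration("scene")
for n,uv,z in [("tray",(418,220),0),("reader",(375,250),.012),("R",(280,232),.05),("gR",(306,247),.03),("dial",(398,260),.02)]:
    print(n,onz(c,uv,z)[0].round(3))
def f(p,yaw):
    q=arm.solve_ik(p,down(yaw)); return None if q is None else np.round(q,0)
for y in range(-180,180,45): print(y,f([.45,.1,.4],y),f([.45,.3,.35],y))
E
python3 - <<'E'
import sys; sys.path.insert(0,'.')
E
```

```text
L [0.621 0.371 0.055]
M [0.653 0.177 0.05 ]
R [0.675 0.032 0.05 ]
gL [0.515 0.362 0.03 ]
gM [0.539 0.186 0.03 ]
gR [0.573 0.018 0.03 ]
reader [ 0.469 -0.125  0.012]
tray [ 0.478 -0.371  0.   ]
dial [ 0.366 -0.122  0.02 ]
coil [0.689 0.358 0.05 ]
ring [0.463 0.423 0.01 ]
tape [0.389 0.405 0.01 ]
rackcorner [0.79  0.541 0.   ]
motor [ 0.634 -0.177  0.   ]
tray [ 0.513 -0.399  0.   ]
reader [ 0.452 -0.133  0.012]
R [0.657 0.05  0.05 ]
gR [0.568 0.027 0.03 ]
dial [ 0.363 -0.13   0.02 ]
-180 [  5.   6.  77.  -0.  97. -85.] [ 27.  14.  74.  -0.  92. -63.]
-135 [   5.    6.   77.   -0.   97. -130.] [  27.   14.   74.   -0.   92. -108.]
-90 [   5.    6.   77.   -0.   97. -175.] [  27.   14.   74.   -0.   92. -153.]
-45 [  5.   6.  77.  -0.  97. 140.] [ 27.  14.  74.  -0.  92. 162.]
0 [ 5.  6. 77. -0. 97. 95.] [ 27.  14.  74.  -0.  92. 117.]
45 [ 5.  6. 77. -0. 97. 50.] [27. 14. 74. -0. 92. 72.]
90 [ 5.  6. 77. -0. 97.  5.] [27. 14. 74. -0. 92. 27.]
135 [  5.   6.  77.  -0.  97. -40.] [ 27.  14.  74.  -0.  92. -18.]
```

```bash
python3 - <<'E'
import cv2
a=cv2.imread("pics/scene0.png")[120:370,120:460]; cv2.imwrite("pics/s0z.png",cv2.resize(a,None,fx=2.3,fy=2.3,interpolation=cv2.INTER_CUBIC))
a=cv2.imread("pics/side0.png")[150:390,150:410]; cv2.imwrite("pics/d0z.png",cv2.resize(a,None,fx=2.5,fy=2.5,interpolation=cv2.INTER_CUBIC))
E
```

```text
(no output)
```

View pics/s0z.png

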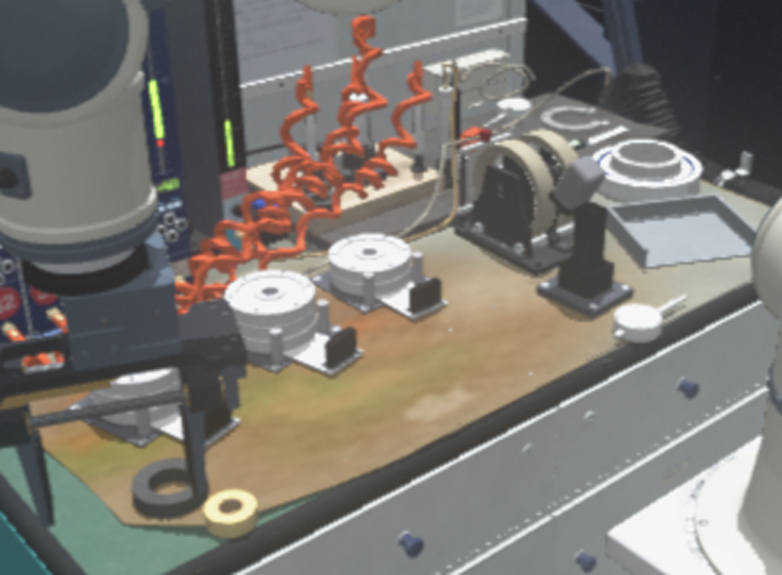

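View pics/d0z.png

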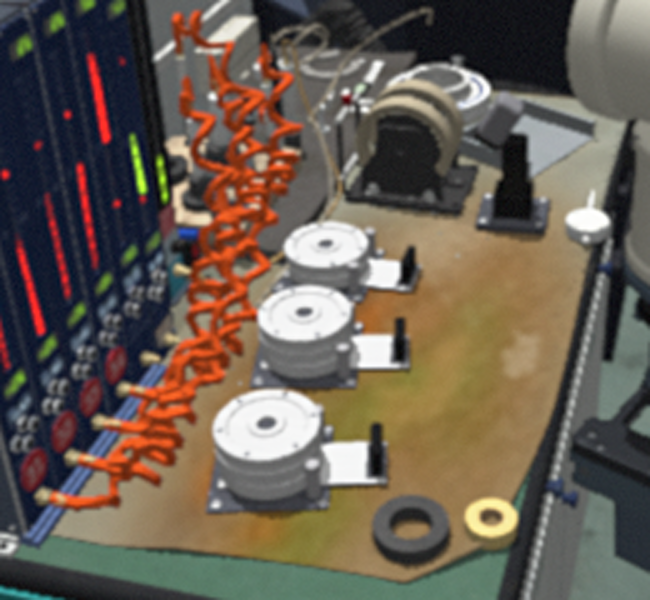

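```bash
python3 - <<'E'
from h import *
arm.move_to([.56,.13,.42],down(180))
im,c=snap("wrist","w1"); print(np.round(c["cam_to_world"],3).tolist(),arm.current_t())
E
```

```text
[[-0.001, 0.955, 0.297, 0.476], [1.0, 0.001, -0.0, 0.131], [-0.0, 0.297, -0.955, 0.618], [0.0, 0.0, 0.0, 1.0]] 2.375
```

View pics/w1.png

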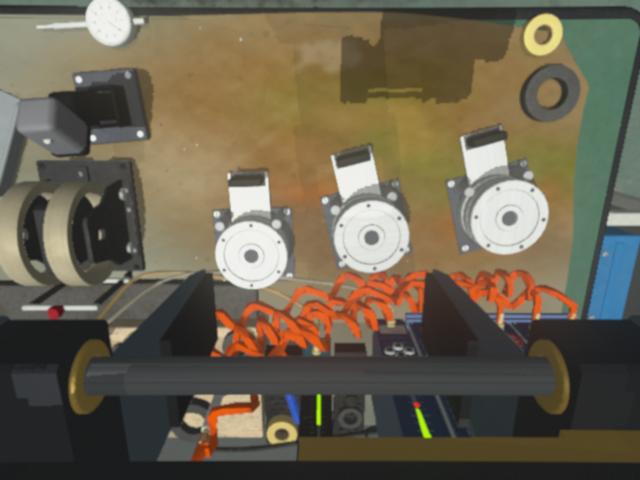

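The wrist picture shows all three lots, with disc centres at about (251,256), (371,238) and (509,215) and grips at (248,181), (352,156) and (483,137). The holder is at (112,105) and the dial at (108,22). Next I'll zoom in to measure.

```bash
python3 - <<'E'
import cv2
a=cv2.imread("pics/w1.png")
b=cv2.resize(a[115:290,205:405],None,fx=4,fy=3.4,interpolation=cv2.INTER_CUBIC); cv2.imwrite("pics/w1a.png",b)
b=cv2.resize(a[60:170,10:160],None,fx=5,fy=5,interpolation=cv2.INTER_CUBIC); cv2.imwrite("pics/w1b.png",b)
b=cv2.resize(a[110:265,435:565],None,fx=3.8,fy=3.8,interpolation=cv2.INTER_CUBIC); cv2.imwrite("pics/w1c.png",b)
g=cv2.GaussianBlur(cv2.cvtColor(a,cv2.COLOR_BGR2GRAY),(3,3),0)
print(cv2.HoughCircles(g[:,200:570],cv2.HOUGH_GRADIENT_ALT,1,60,param1=150,param2=.7,minRadius=28,maxRadius=50))
print(cv2.HoughCircles(g[:,200:570],cv2.HOUGH_GRADIENT,1,60,param1=150,param2=20,minRadius=30,maxRadius=46))
E
```

```text
[[[307.       214.        42.0238  ]
  [307.       214.        31.683186]
  [ 52.       254.        34.33273 ]
  [171.       236.        37.247566]]]
[[[169.5 232.5  39.7]
  [ 49.5 257.5  36.6]
  [304.5 211.5  42.1]
  [352.5  97.5  33.1]]]
```

View pics/w1a.png

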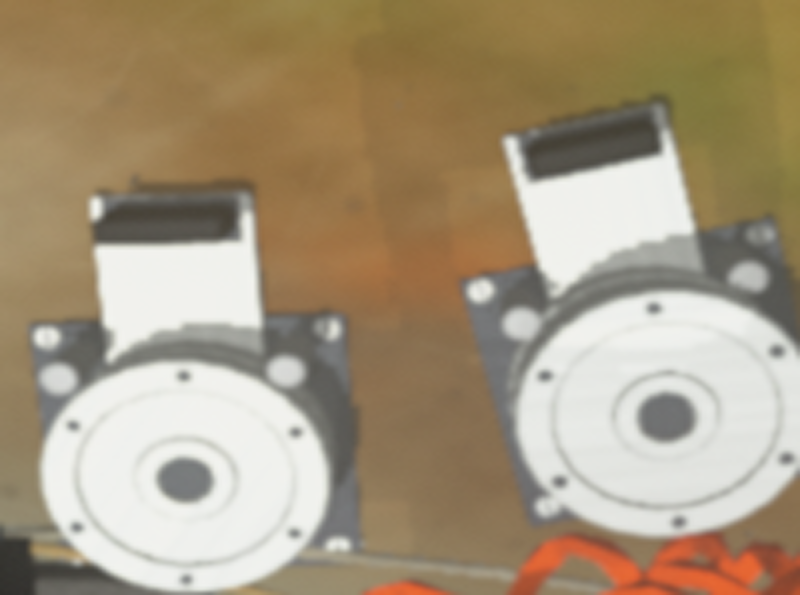

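View pics/w1b.png

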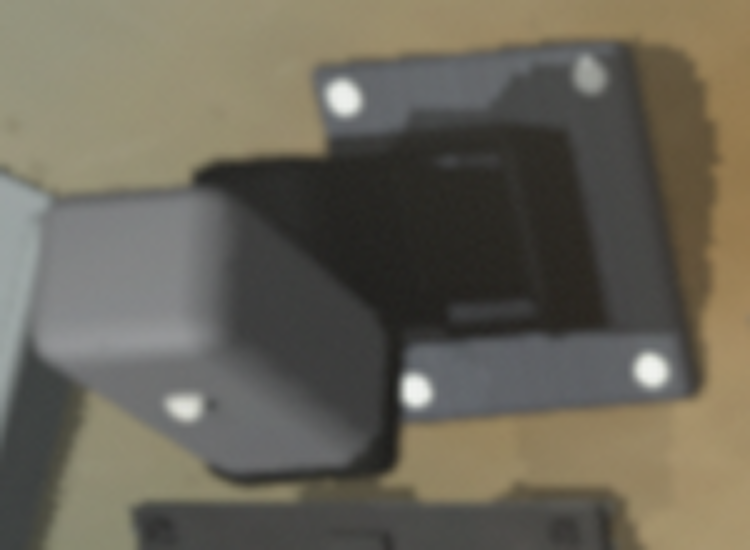

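View pics/w1c.png

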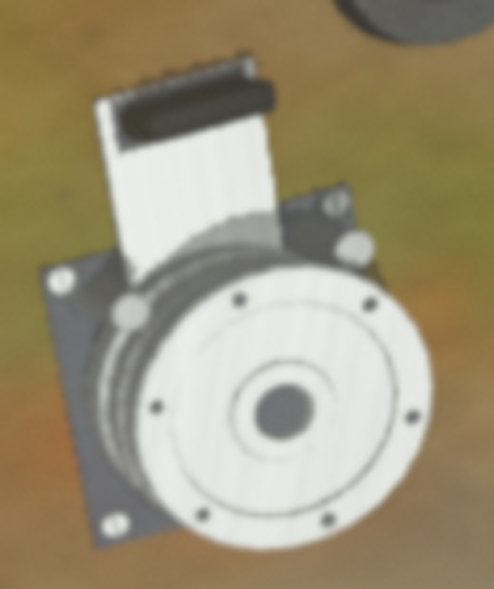

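```bash
cat > m1.py <<'E'
from h import *
import pickle
E
python3 - <<'E'
from h import *
c=arm.get_calibration("wrist")
A=lambda l:np.array(l)/[4,3.4]+[205-.4,115-.4]
C=lambda l:np.array(l)/3.8+[435-.4,110-.4]
B=lambda l:np.array(l)/5+[10-.4,60-.4]
lots={"right":(A([(30,325),(345,315),(360,550)]),A([(95,195),(253,187)]),A([(186,477)])),
"mid":(A([(462,282),(775,215),(530,522)]),A([(505,137),(665,98)]),A([(666,417)])),
"left":(C([(40,267),(348,183),(92,548)]),C([(97,103),(252,56)]),C([(285,410)]))}
for n,(b,p,d) in lots.items():
    b=onz(c,b,.003); p=onz(c,p,.007)
    v=b[1]-b[0]; 
    ctr=(b[1]+b[2])/2 if n!="right" else (b[0]+b[2])/2
    pin=(b[0]+b[1])/2
    w=b[2]-(b[1] if n=="right" else b[0])
    e=(p[0]+p[1])/2; vp=p[1]-p[0]
    print(n,"ctr",ctr.round(4)[:2],"side",np.linalg.norm(v).round(4),np.linalg.norm(w).round(4),"yaws",np.degrees([np.arctan2(-v[0],v[1]),np.arctan2(w[1],w[0]),np.arctan2(-vp[0],vp[1])]).round(1),"plate end",e[:2].round(4),"w",np.linalg.norm(vp).round(4),"end dist",np.linalg.norm(e-ctr).round(4), "ctr->end yaw",np.degrees(np.arctan2(*(ctr-e)[[1,0]])).round(1))
    for k in (2,3): print("   n",k,onz(c,d,.007+.018*k)[0][:2].round(4))
h=B([(315,68),(632,42),(700,395)]); h=onz(c,h,.012); print("holder foot",h.round(4),(h[0]+h[2])/2,np.linalg.norm(h[1]-h[0]),np.linalg.norm(h[2]-h[1]))
s=onz(c,B([(343,98),(590,75),(650,370),(415,390)]),.013); print(s.round(4),s.mean(0))
E
```

```text
right ctr [0.6767 0.0329] side 0.1172 0.1106 yaws [2.3 2.  3.5] plate end [0.5646 0.0294] w 0.0569 end dist 0.1122 ctr->end yaw 1.8
   n 2 [0.6799 0.0338]
   n 3 [0.6735 0.0368]
mid ctr [0.6455 0.203 ] side 0.1173 0.1145 yaws [14.4 13.4 15.9] plate end [0.534  0.1761] w 0.0584 end dist 0.1148 ctr->end yaw 13.5
   n 2 [0.6532 0.2051]
   n 3 [0.6477 0.2028]
left ctr [0.6193 0.3863] side 0.1168 0.118 yaws [15.7 15.3 16.9] plate end [0.5086 0.3561] w 0.0571 end dist 0.1148 ctr->end yaw 15.3
   n 2 [0.6242 0.3969]
   n 3 [0.6196 0.3885]
holder foot [[ 0.4355 -0.1957  0.012 ]
 [ 0.4286 -0.1113  0.012 ]
 [ 0.5196 -0.1043  0.012 ]] [ 0.47757437 -0.15003037  0.012     ] 0.08474211832734453 0.09127285231483141
[[ 0.443  -0.1891  0.013 ]
 [ 0.4369 -0.123   0.013 ]
 [ 0.5129 -0.1169  0.013 ]
 [ 0.5185 -0.1823  0.013 ]] [ 0.47780403 -0.15284205  0.013     ]
```

```bash
cat > lots.py <<'E'
import numpy as np
L={"left":((.6194,.3868),15.6),"mid":((.6456,.2039),14.0),"right":((.6796,.0334),2.2)}
def pt(n,x,y=0):
    (cx,cy),a=L[n]; a=np.radians(a)
    return np.array([cx+x*np.cos(a)-y*np.sin(a), cy+x*np.sin(a)+y*np.cos(a)])
E
python3 - <<'E'
from h import *
from lots import *
arm.grip(.06)
g=pt("left",-.085); arm.move_to([*g,.20],down(90+15.6))
im,c=snap("wrist","wl"); import pickle; pickle.dump(c,open("wl.pkl","wb"))
print(arm.current_t(),arm.current_joint_positions(), arm.current_force())
E
```

```text
4.6167 [ 2.87890994e+01  2.95804416e+01  7.23525346e+01 -4.92806200e-03
  7.80093612e+01  1.31794229e+01] [-0.67467802  0.02207704 -0.26309731]
```

View pics/wl.png

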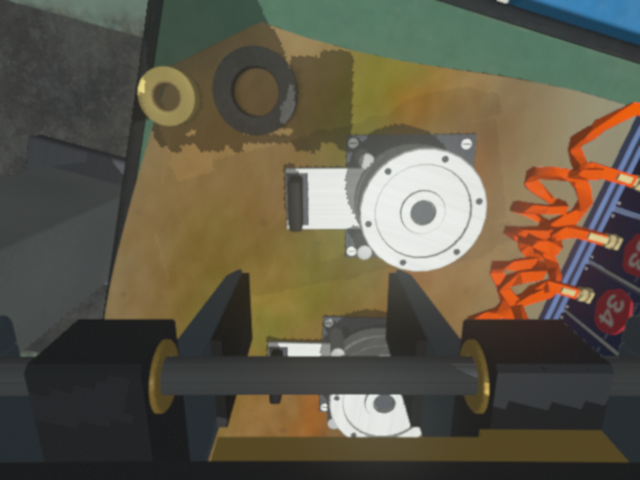

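```bash
python3 - <<'E'
import cv2
a=cv2.imread("pics/wl.png")
b=cv2.resize(a[120:270,270:490],None,fx=3.6,fy=3.6,interpolation=cv2.INTER_CUBIC); cv2.imwrite("pics/wla.png",b)
E
```

```text
(no output)
```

View pics/wla.png

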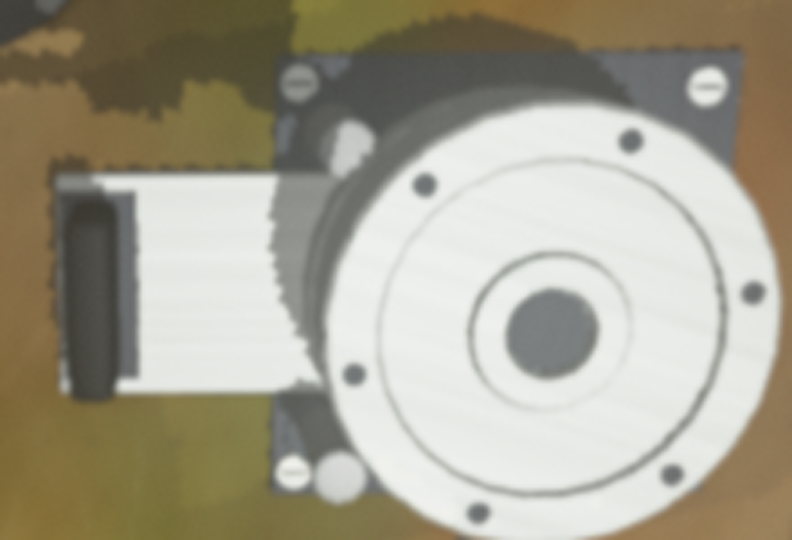

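```bash
cat > meas.py <<'E'
from h import *
def line_yaw(p,q):
    d=(q-p)[:2]; return np.degrees(np.arctan2(d[1],d[0])).round(2)
def rep(c,org,s,base,plate,grip):
    f=lambda l:(np.array(l,float)+.5)/s+np.array(org)-.5
    b=onz(c,f(base),.003)      # NW, NE, SW in image (left edge = -x end)
    print("base yaw top",line_yaw(b[0],b[1]),"left",line_yaw(b[2],b[0])-90,"len",np.linalg.norm(b[1]-b[0]).round(4),np.linalg.norm(b[2]-b[0]).round(4),"ctr",((b[1]+b[2])/2).round(4))
    p=onz(c,f(plate),.007)     # top-left, top-right, bot-left, bot-right
    print("plate yaw top",line_yaw(p[0],p[1]),"bot",line_yaw(p[2],p[3]),"end",line_yaw(p[2],p[0])-90,"w",np.linalg.norm(p[2]-p[0]).round(4),"end mid",((p[0]+p[2])/2).round(4))
    g=onz(c,f(grip),.039)      # TL,TR,BL,BR of grip top
    print("grip ctr",g.mean(0).round(4),"thick",np.linalg.norm(g[0]-g[1]).round(4),"w",np.linalg.norm(g[0]-g[2]).round(4),"yaw",line_yaw(g[2],g[0])-90,line_yaw(g[3],g[1])-90)
E
python3 - <<'E'
from meas import *
import pickle; c=pickle.load(open("wl.pkl","rb"))
rep(c,(270,120),3.6,[(277,55),(742,50),(270,490)],[(57,172),(275,172),(61,392),(300,392)],[(66,205),(117,205),(70,398),(115,398)])
E
```

```text
base yaw top 16.15 left 15.819999999999993 len 0.1169 0.1164 ctr [0.619  0.3881 0.003 ]
plate yaw top 15.63 bot 15.62 end 15.340000000000003 w 0.0584 end mid [0.5087 0.3569 0.007 ]
grip ctr [0.518  0.3617 0.039 ] thick 0.012 w 0.0474 yaw 15.579999999999998 14.379999999999995
```

```bash
cat > pull.py <<'E'
from h import *
def grab(g,yaw,bias=.0015,zt=.012,hover=.10,op=.044):
    a=np.radians(yaw); u=np.array([np.cos(a),np.sin(a)])
    p=np.array(g)-bias*u; R=down(yaw+90)
    arm.move_to([*p,hover],R); arm.grip(op); arm.move_l([*p,zt],R,feed=.12)
    print("force at depth",np.round(arm.current_force(),1))
    arm.grip(0.0); print("w",arm.current_width(),"F",np.round(arm.current_force(),1))
    return p,u,R
def pull(g,yaw,dist=.122):
    p,u,R=grab(g,yaw)
    q=p-dist*u
    arm.move_l([*q,.0125],R,feed=.05); print("F",np.round(arm.current_force(),1))
    arm.move_l([*q,.0098],R,feed=.02); print("F",np.round(arm.current_force(),1))
    arm.grip(.044); arm.move_l([*q,.10],R,feed=.2)
    print("t",arm.current_t(),arm.current_width())
E
python3 - <<'E'
from pull import *
pull((.518,.3605),15.7)
from lots import *
from h import *
import pickle
g=pt("mid",-.085); arm.move_to([*g,.20],down(90+14))
im,c=snap("wrist","wm"); pickle.dump(c,open("wm.pkl","wb")); print(arm.current_t())
b=cv2.resize(im[100:300,150:570],None,fx=1.9,fy=1.9,interpolation=cv2.INTER_CUBIC); cv2.imwrite("pics/wma.png",im)
b=cv2.resize(im[120:270,270:490],None,fx=3.6,fy=3.6,interpolation=cv2.INTER_CUBIC); cv2.imwrite("pics/wmb.png",b)
snap("side","d1")
E
```

```text
force at depth [-0.  -0.5 -0.2]
w 0.00045248436742543617 F [-0.  -0.4 -0.6]
F [-0.2  0.1 -0.9]
F [-0.8  0.6 -0.7]
t 11.5 0.04398754169159069
12.5
```

View pics/wm.png

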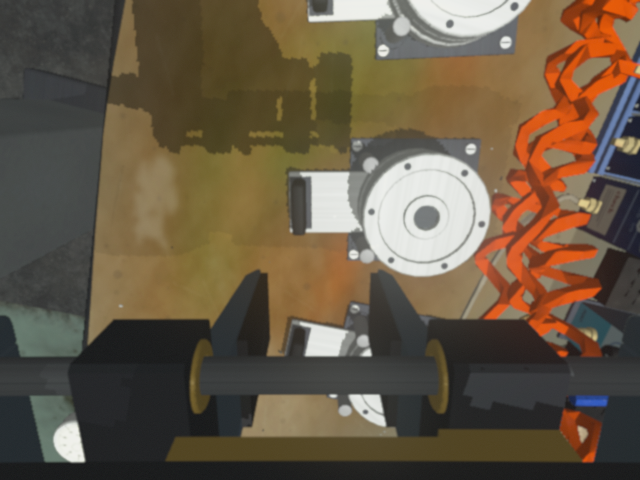

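View pics/wmb.png

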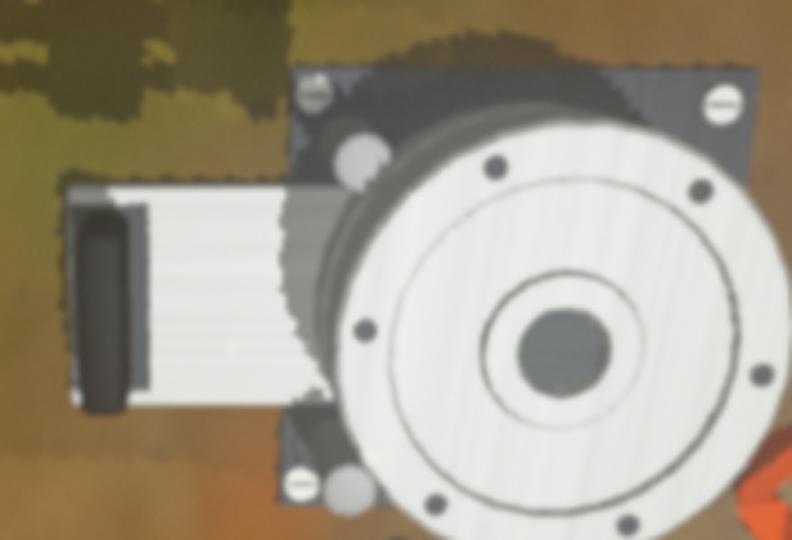

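View pics/d1.png

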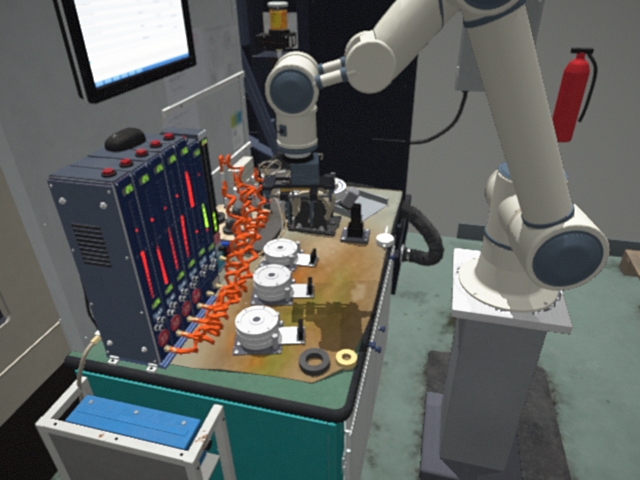

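```bash
python3 - <<'E'
from h import *
p=arm.current_ee_pos(); R=arm.current_tool_rot(); print(p,np.round(R,3).tolist())
for n in ("wrist","side","scene"):
    c=arm.get_calibration(n); print(n,proj(c,[p,p-.06*np.array(R)[:,2]]).round(0).tolist())
c=arm.get_calibration("wrist"); T=np.linalg.inv(np.array(c["cam_to_world"])); 
print("cam in tool", (np.array(R).T@(np.array(c["cam_to_world"])[:3,3]-p)).round(4))
E
```

```text
[0.56164396 0.18446481 0.19897017] [[-0.243, 0.97, -0.002], [0.97, 0.243, -0.0], [0.0, -0.002, -1.0]]
wrist [[318.0, 281.0], [318.0, 345.0]]
side [[300.0, 232.0], [299.0, 212.0]]
scene [[258.0, 208.0], [257.0, 186.0]]
cam in tool [ 0.0848  0.0003 -0.1988]
```

```bash
python3 - <<'E'
import cv2
a=cv2.imread("pics/d1.png"); b=a[120:390,180:440].copy()
cv2.imwrite("pics/d1z.png",cv2.resize(b,None,fx=2.2,fy=2.2,interpolation=cv2.INTER_CUBIC))
E
```

```text
(no output)
```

View pics/d1z.png

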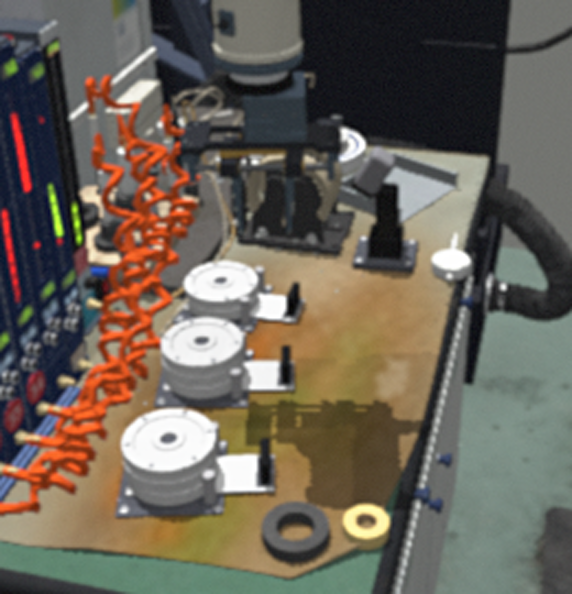

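```bash
python3 - <<'E'
from h import *
R=down(105.7); p=(.5166,.3601)
arm.move_to([*p,.10],R); arm.grip(.044); arm.sleep(.2); print(arm.current_ee_pos())
snap("wrist","x1")
arm.move_l([*p,.045],R,feed=.12); print(arm.current_ee_pos(),arm.current_t()); snap("wrist","x2"); 
im,c=snap("side"); cv2.imwrite("pics/x3.png",cv2.resize(im[200:400,180:440],None,fx=3,fy=3))
E
```

```text
[0.51693704 0.35967851 0.10028634]
[0.51683142 0.36024524 0.04534403] 14.4667
```

View pics/x1.png

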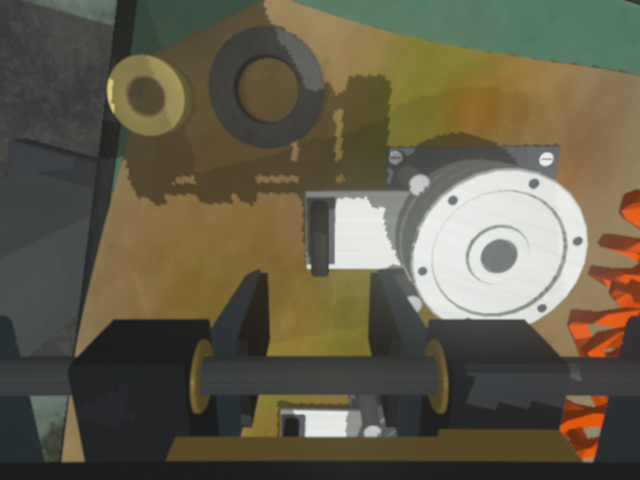

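View pics/x2.png

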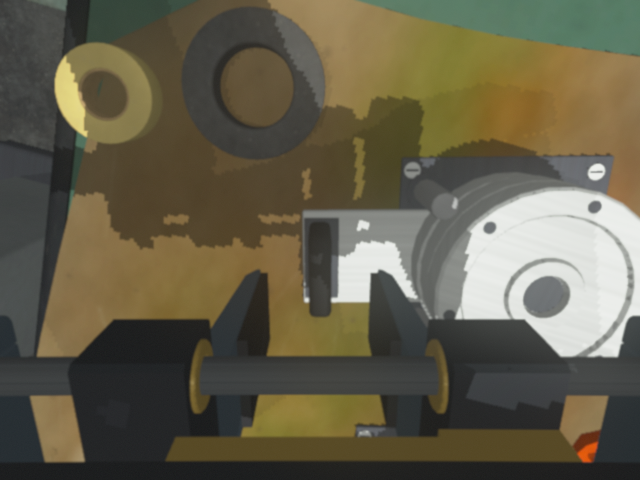

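View pics/x3.png

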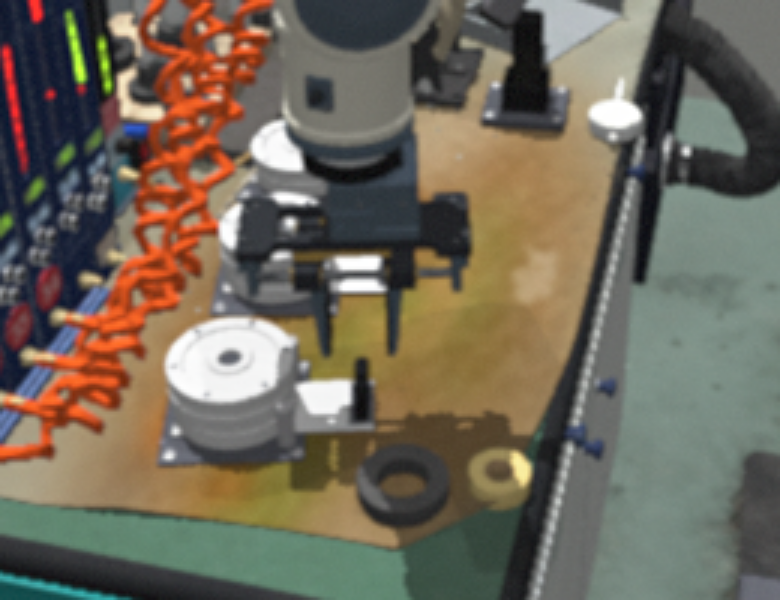

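```bash
python3 - <<'E'
from h import *
p=np.array(arm.current_ee_pos()); R=np.array(arm.current_tool_rot())
c=arm.get_calibration("side"); w=arm.get_calibration("wrist")
for s in (-.03,0,.03):
  P=p+R[:,0]*s
  print(s,((proj(c,P)-[180,200])*3).round(0),proj(w,P).round(0), ((proj(c,P+.022*R[:,1])-[180,200])*3).round(0), ((proj(c,P-.022*R[:,1])-[180,200])*3).round(0))
# triangulate fingertips & grip from both views
def tri(u,v):
    o1,d1=ray(c,u);o2,d2=ray(w,v); d1=d1[0];d2=d2[0]
    t=np.linalg.lstsq(np.c_[d1,-d2],o2-o1,rcond=None)[0]; return (o1+d1*t[0]).round(4),(o2+d2*t[1]).round(4)
z=lambda a:np.array(a)/3+[180,200]
print("tip+x' finger",tri(z((325,352)),(375,272)),"tip-x'",tri(z((390,352)),(265,272)))
print("grip top +y end",tri(z((361,365)),(320,225)))
im,_=snap("scene"); cv2.imwrite("pics/x4.png",cv2.resize(im[180:380,100:360],None,fx=3,fy=3))
E
```

```text
-0.03 [[358. 344.]] [[318. 334.]] [[332. 344.]] [[384. 343.]]
0 [[358. 368.]] [[318. 281.]] [[331. 368.]] [[384. 367.]]
0.03 [[357. 393.]] [[318. 224.]] [[329. 393.]] [[384. 392.]]
tip+x' finger (array([0.5358, 0.3845, 0.0791]), array([0.5353, 0.3844, 0.079 ])) tip-x' (array([0.4867, 0.3677, 0.0749]), array([0.4908, 0.3698, 0.0739]))
grip top +y end (array([0.5019, 0.3971, 0.0832]), array([0.5072, 0.399 , 0.0831]))
```

View pics/x4.png

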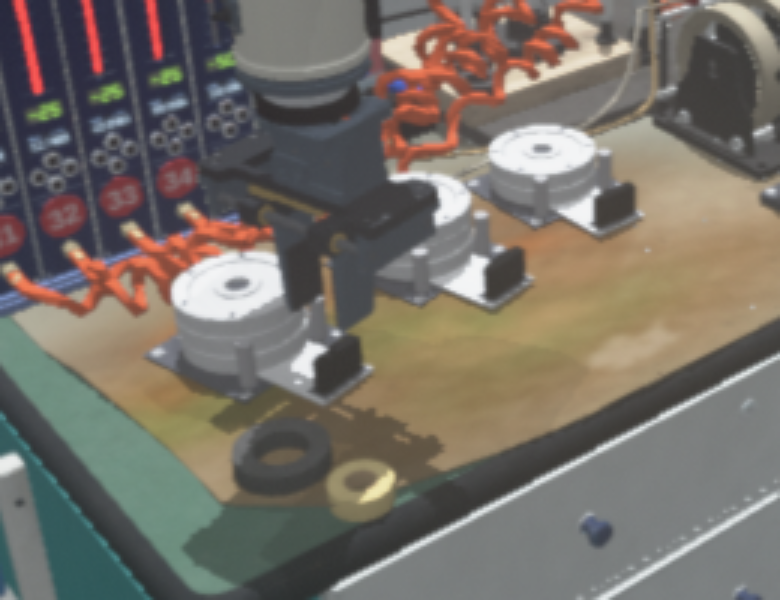

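```bash
python3 - <<'E'
from h import *
c=arm.get_calibration("side"); w=arm.get_calibration("wrist"); s=arm.get_calibration("scene")
def tri(cu,u,cv,v):
    o1,d1=ray(cu,u);o2,d2=ray(cv,v); d1=d1[0];d2=d2[0]
    t=np.linalg.lstsq(np.c_[d1,-d2],o2-o1,rcond=None)[0]; a,b=o1+d1*t[0],o2+d2*t[1]; return ((a+b)/2).round(4),np.linalg.norm(a-b).round(4)
z=lambda a:np.array(a)/3+[180,200]
y=lambda a:np.array(a)/3+[100,180]
print("grip top mid side/scene",tri(c,z((361,366)),s,y((338,345))))
print("finger tip -x' side/scene",tri(c,z((390,352)),s,y((350,325))))
print("finger tip +x'",tri(c,z((325,352)),s,y((302,305))))
print("left disc hub", tri(c,z((231,357)),s,y((238,284))), "wrist/scene",tri(w,(547,297),s,y((238,284))),"wrist/side",tri(w,(547,297),c,z((231,357))))
print("wrist/scene grip mid",tri(w,(320,268),s,y((338,345))))
print("right disc hub s/s",tri(c,(281,247.5),s,y((542,148))))
E
```

```text
grip top mid side/scene (array([0.5159, 0.355 , 0.042 ]), np.float64(0.002))
finger tip -x' side/scene (array([0.4895, 0.3589, 0.0711]), np.float64(0.0064))
finger tip +x' (array([0.5409, 0.3709, 0.0698]), np.float64(0.0049))
left disc hub (array([0.6166, 0.3869, 0.0609]), np.float64(0.0022)) wrist/scene (array([0.6227, 0.3857, 0.0584]), np.float64(0.0036)) wrist/side (array([0.6169, 0.3898, 0.064 ]), np.float64(0.0046))
wrist/scene grip mid (array([0.5159, 0.3605, 0.0404]), np.float64(0.0096))
right disc hub s/s (array([0.675 , 0.0343, 0.0443]), np.float64(0.0036))
```

```bash
python3 - <<'E'
from h import *
R=down(105.7); p=(.5166,.3601)
for z in (.03,.02,.012,.006):
    arm.move_l([*p,z],R,feed=.06); f=np.array(arm.current_force()); print(z,f.round(1))
    if abs(f[2])>4: break
snap("wrist","y2"); 
im,c=snap("side"); cv2.imwrite("pics/y3.png",cv2.resize(im[250:370,220:350],None,fx=5,fy=5))
im,c=snap("scene"); cv2.imwrite("pics/y4.png",cv2.resize(im[230:350,130:260],None,fx=5,fy=5))
print(arm.current_t(),arm.current_ee_pos())
E
```

```text
0.03 [ 0.8  0.1 -0.3]
0.02 [-0.3  0.1  0.2]
0.012 [-0.2 -0.   0.2]
0.006 [-0.  -0.5  0.3]
16.0167 [0.51669127 0.36012662 0.00608779]
```

View pics/y3.png

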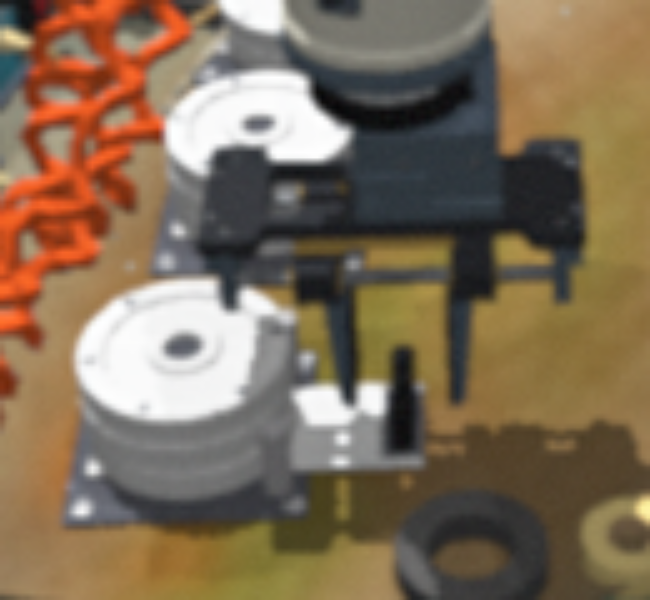

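View pics/y4.png

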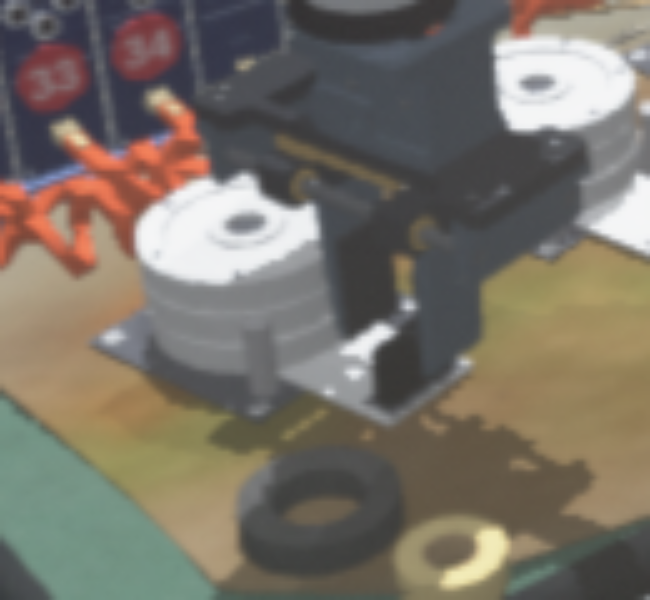

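View pics/y2.png

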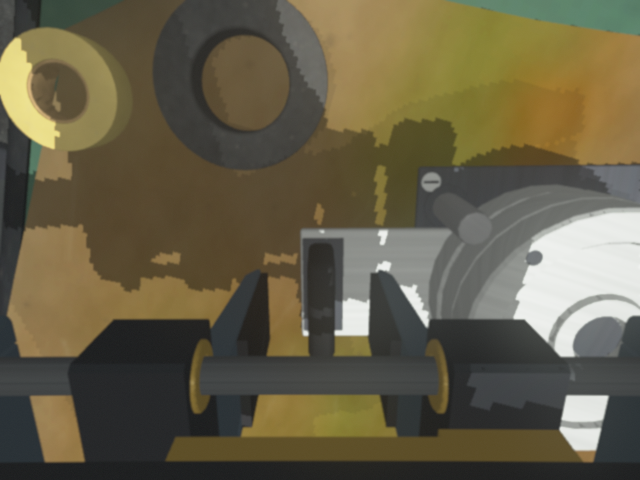

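```bash
python3 - <<'E'
from h import *
c=arm.get_calibration("side"); w=arm.get_calibration("wrist"); s=arm.get_calibration("scene")
def tri(*cs):
    A=[];b=[]
    for cc,u in cs:
        o,d=ray(cc,u); d=d[0]/np.linalg.norm(d[0]); M=np.eye(3)-np.outer(d,d); A.append(M);b.append(M@o)
    x,r,_,_=np.linalg.lstsq(np.vstack(A),np.hstack(b),rcond=None); return x
p=np.array(arm.current_ee_pos()); R=np.array(arm.current_tool_rot())
z=lambda a:np.array(a)/5+[220,250]
y=lambda a:np.array(a)/5+[130,230]
for n,a,b,v in [("-x tip",(457,403),(455,375),(265,272)),("+x tip",(350,402),(355,335),(375,272))]:
    for nm,x in (("side+scene",tri((c,z(a)),(s,y(b)))),("side+wrist",tri((c,z(a)),(w,v))),("scene+wrist",tri((s,y(b)),(w,v)))):
        print(n,nm,x.round(4),"tool",(R.T@(x-p)).round(4))
for nm,x in (("ss",tri((c,z((403,350))),(s,y((397,335))))),("sw",tri((c,z((403,350))),(w,(322,245))))): print("grip top",nm,x.round(4))
E
```

```text
-x tip side+scene [0.4891 0.3522 0.0221] tool [-0.0002 -0.0287 -0.016 ]
-x tip side+wrist [0.4877 0.366  0.0296] tool [ 0.0135 -0.0263 -0.0235]
-x tip scene+wrist [0.4888 0.3577 0.0233] tool [ 0.0052 -0.0275 -0.0172]
+x tip side+scene [0.5367 0.3763 0.0321] tool [ 0.0102  0.0236 -0.026 ]
+x tip side+wrist [0.5347 0.3833 0.0369] tool [ 0.0174  0.0237 -0.0308]
+x tip scene+wrist [0.5355 0.3794 0.0342] tool [ 0.0134  0.0233 -0.0281]
grip top ss [0.5118 0.3634 0.0489]
grip top sw [0.5015 0.4064 0.0959]
```

```bash
python3 - <<'E'
from h import *
R=down(105.7); p=(.5166,.3601)
for z in (.0,-.005,-.010):
    arm.move_l([*p,z],R,feed=.05); f=np.array(arm.current_force()); print(z,f.round(1),arm.current_ee_pos()[2])
    if abs(f[2])>3: break
im,c=snap("side"); cv2.imwrite("pics/y5.png",cv2.resize(im[250:370,220:350],None,fx=5,fy=5))
print(arm.current_t())
E
```

```text
0.0 [0.3 0.4 0.3] -0.00042690841016838205
-0.005 [-0.7  0.1  0.8] -0.005371801302682541
-0.01 [ 0.1  0.1 -0.7] -0.010350421007020646
16.8333
```

View pics/y5.png

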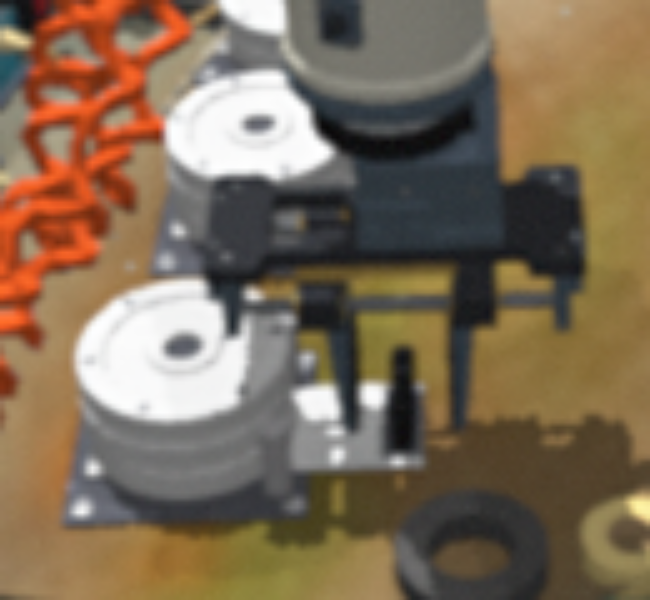

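```bash
python3 - <<'E'
from h import *
R=down(105.7); p=(.5166,.3601)
arm.move_l([*p,-.004],R,feed=.05)
arm.grip(0.0); print(arm.current_width(),np.round(arm.current_force(),1),arm.current_t())
im,c=snap("side"); cv2.imwrite("pics/y6.png",cv2.resize(im[250:370,220:350],None,fx=5,fy=5))
E
```

```text
0.011676079422485958 [ 0.1  1.6 -1.4] 17.6917
```

View pics/y6.png

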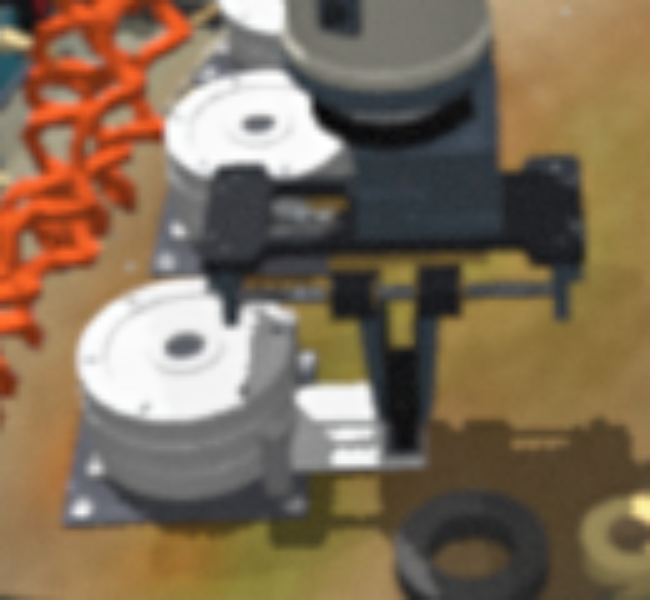

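```bash
python3 - <<'E'
from h import *
R=down(105.7); p=np.array([.5166,.3601]); a=np.radians(15.7); u=np.array([np.cos(a),np.sin(a)])
arm.move_l([*(p-.03*u),-.004],R,feed=.05); print(arm.current_width(),np.round(arm.current_force(),1))
arm.move_l([*(p-.123*u),-.004],R,feed=.05); print(arm.current_width(),np.round(arm.current_force(),1),arm.current_t())
im,c=snap("side"); cv2.imwrite("pics/y7.png",cv2.resize(im[250:370,220:380],None,fx=5,fy=5))
im,c=snap("scene"); cv2.imwrite("pics/y8.png",cv2.resize(im[230:350,130:260],None,fx=5,fy=5))
E
```

```text
0.01196931830688405 [-4.9 -1.2  4.1]
0.0119276165721022 [-0.3  0.9 -0.2] 20.5
```

View pics/y7.png

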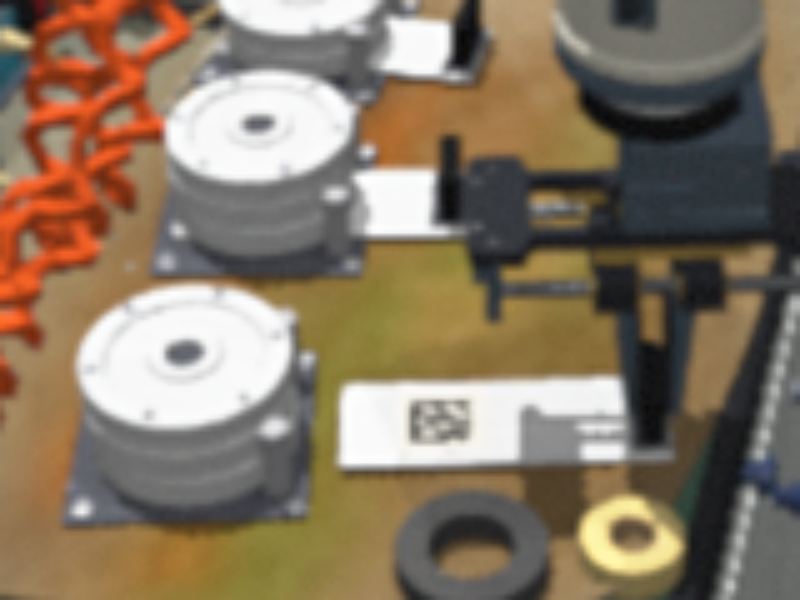

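View pics/y8.png

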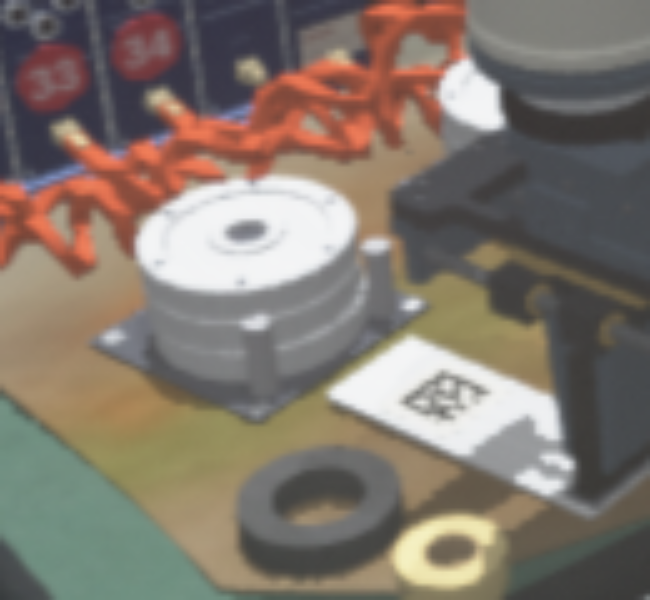

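The left plate is out: its code shows at about (308,335) in the side view, and its three-cover stack stands undisturbed. One finding: the fingers reach only about 25 mm short of the reported TCP when open and lengthen as they close, so TCP z ≈ -0.004 is the right grasp height. Next is the middle lot.

```bash
python3 - <<'E'
from meas import *
R=down(105.7); p=np.array([.5166,.3601]); a=np.radians(15.7); u=np.array([np.cos(a),np.sin(a)]); q=p-.123*u
arm.move_l([*q,-.0068],R,feed=.02); print(np.round(arm.current_force(),1))
arm.grip(.044); arm.move_l([*q,.09],R,feed=.2); print(arm.current_t())
import pickle; c=pickle.load(open("wm.pkl","rb"))
rep(c,(270,120),3.6,[(292,68),(757,72),(280,503)],[(66,186),(285,186),(71,404),(300,404)],[(77,220),(128,220),(80,413),(127,413)])
E
```

```text
[-1.3  0.6 -1.3]
22.1833
base yaw top 13.47 left 13.709999999999994 len 0.1168 0.1165 ctr [0.6469 0.2027 0.003 ]
plate yaw top 14.05 bot 14.07 end 14.11 w 0.058 end mid [0.5349 0.1756 0.007 ]
grip ctr [0.5446 0.18   0.039 ] thick 0.012 w 0.0475 yaw 13.810000000000002 13.200000000000003
```

```bash
cat > pull.py <<'E'
from h import *
def pull(g,yaw,dist=.123,bias=.0015,z=-.004):
    a=np.radians(yaw); u=np.array([np.cos(a),np.sin(a)]); p=np.array(g)-bias*u; R=down(yaw+90); q=p-dist*u
    arm.move_to([*p,.09],R); arm.grip(.044); arm.move_l([*p,z],R,feed=.12)
    f=np.round(arm.current_force(),1); print("depth F",f); 
    if abs(f[2])>5: return
    arm.grip(0.0); w=arm.current_width(); print("w",w,"F",np.round(arm.current_force(),1))
    if w<.009: return
    arm.move_l([*q,z],R,feed=.05); print("w",arm.current_width(),"F",np.round(arm.current_force(),1))
    arm.move_l([*q,z-.0028],R,feed=.02); print("F",np.round(arm.current_force(),1))
    arm.grip(.044); arm.move_l([*q,.09],R,feed=.2); print("t",arm.current_t())
E
python3 - <<'E'
from pull import *
from lots import *
import pickle
pull((.5446,.179),13.8)
g=pt("right",-.085); arm.move_to([*g,.20],down(90+2.2))
im,c=snap("wrist","wr"); pickle.dump(c,open("wr.pkl","wb")); print(arm.current_t())
b=cv2.resize(im[120:270,270:490],None,fx=3.6,fy=3.6,interpolation=cv2.INTER_CUBIC); cv2.imwrite("pics/wrb.png",b)
im,c=snap("side"); cv2.imwrite("pics/y9.png",cv2.resize(im[200:390,200:400],None,fx=3,fy=3))
E
```

```text
depth F [-0.7  0.6  0.4]
w 0.011710760981042307 F [1.4 1.9 3.6]
w 0.011451296626666005 F [ 0.6 -0.2 -1. ]
F [ 0.2 -0.4  1.2]
t 28.9583
29.9417
```

View pics/wrb.png

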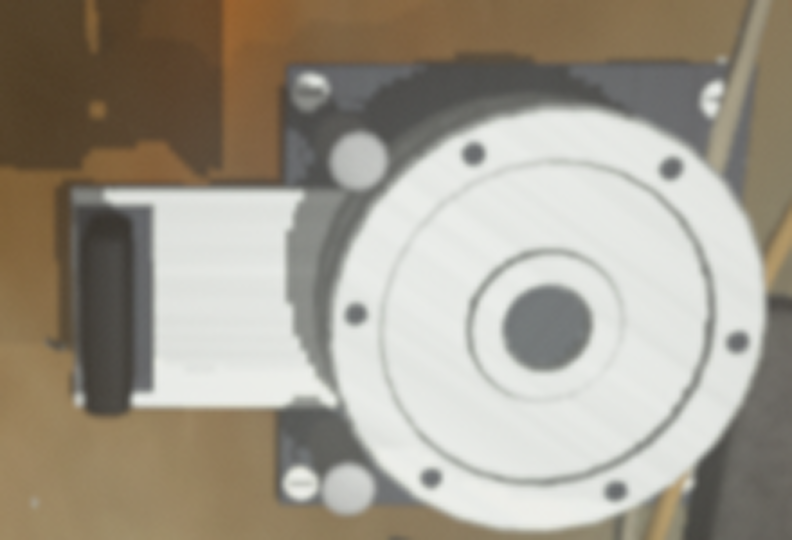

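View pics/y9.png

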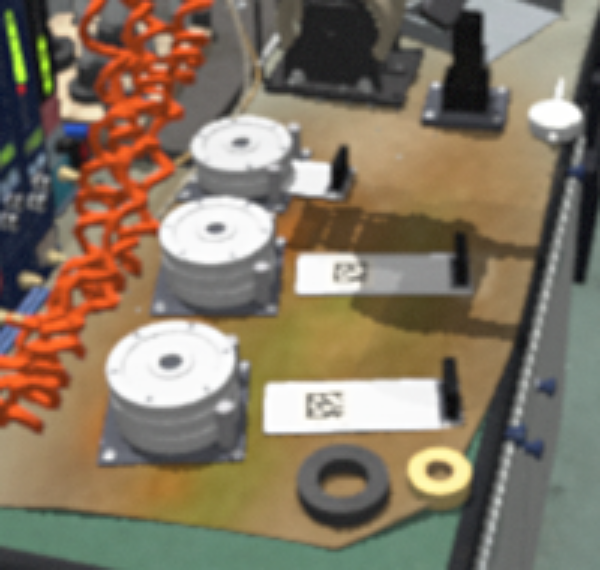

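View pics/wr.png

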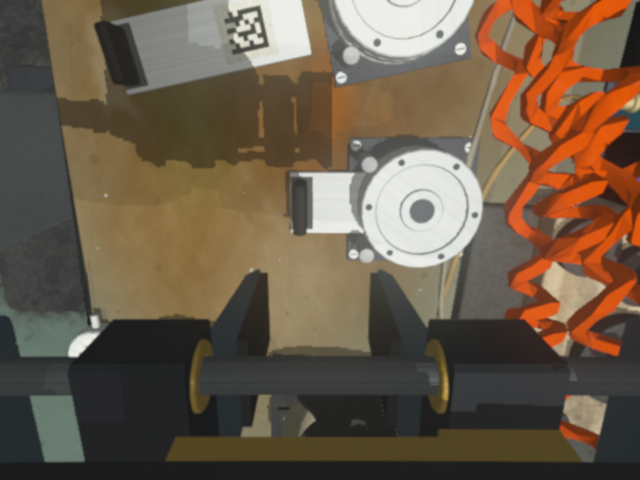

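The left and middle plates are out, with codes at roughly (324,405) and (349,272) in the crop. The right stack has two covers, since its top is lower than the other two. In the crop the right plate's grip spans about (85–130, 215–413). I'll pull that plate next.

```bash
python3 - <<'E'
from meas import *
import pickle; c=pickle.load(open("wr.pkl","rb"))
rep(c,(270,120),3.6,[(288,66),(755,66),(277,502)],[(70,187),(290,187),(74,407),(330,407)],[(82,220),(132,220),(84,413),(131,413)])
E
```

```text
base yaw top 2.17 left 2.019999999999996 len 0.117 0.1166 ctr [0.6793 0.0328 0.003 ]
plate yaw top 2.27 bot 2.29 end 2.0999999999999943 w 0.0585 end mid [0.566  0.0277 0.007 ]
grip ctr [0.5765 0.0306 0.039 ] thick 0.0118 w 0.0475 yaw 1.7800000000000011 1.4500000000000028
```

```bash
python3 - <<'E'
from pull import *
import pickle
pull((.5762,.0296),2.1)
arm.grip(.085)
arm.move_to([.53,-.15,.34],down(184.7))
im,c=snap("wrist","wh"); pickle.dump(c,open("wh.pkl","wb")); print(arm.current_t())
im,c=snap("side"); cv2.imwrite("pics/z1.png",cv2.resize(im[200:390,200:400],None,fx=3,fy=3))
E
```

```text
depth F [0.3 0.1 0.6]
w 0.01185913246387132 F [-0.2  0.2  3.2]
w 0.011981839834905491 F [-0.2  0.4 -0.7]
F [ 0.  -1.   0.7]
t 36.45
39.025
```

View pics/wh.png

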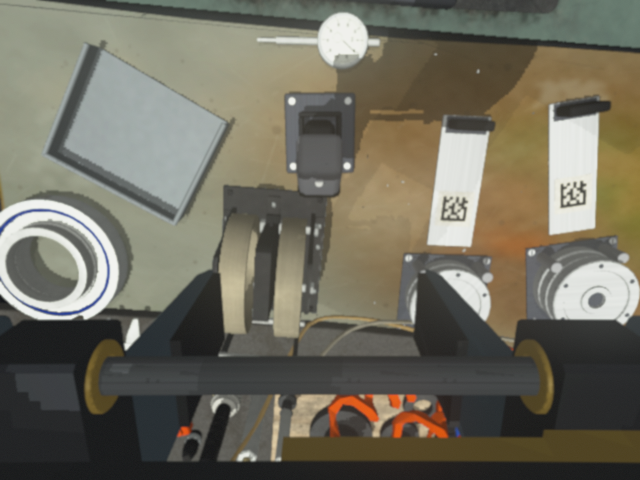

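View pics/z1.png

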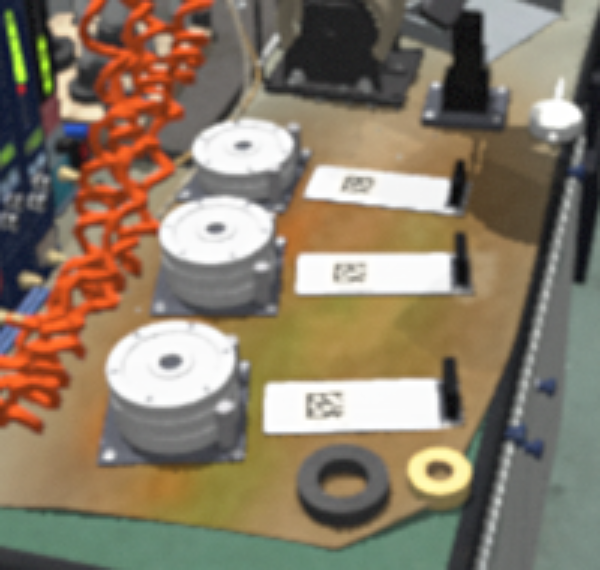

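```bash
python3 - <<'E'
import cv2
a=cv2.imread("pics/wh.png")
cv2.imwrite("pics/wha.png",cv2.resize(a[85:205,265:375],None,fx=5,fy=5,interpolation=cv2.INTER_CUBIC))
cv2.imwrite("pics/whb.png",cv2.resize(a[90:260,410:620],None,fx=3.6,fy=3.4,interpolation=cv2.INTER_CUBIC))
E
```

```text
(no output)
```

View pics/wha.png

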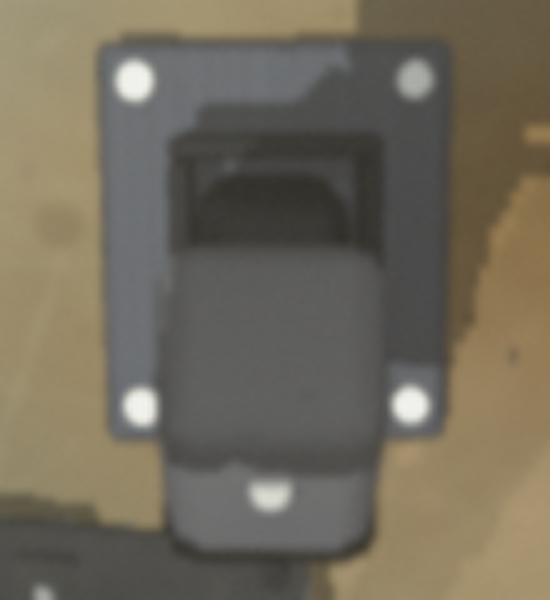

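View pics/whb.png

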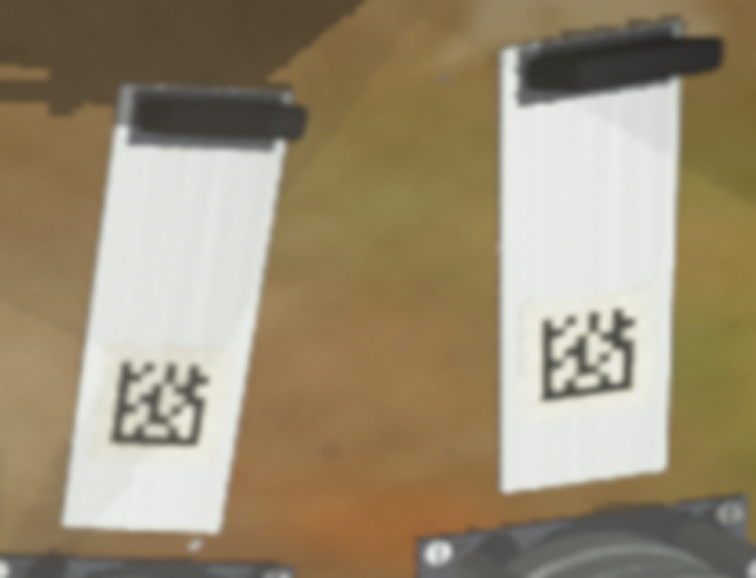

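```bash
python3 - <<'E'
from h import *
import pickle; c=pickle.load(open("wh.pkl","rb"))
def P(n,pts,sx,sy,org,z):
    x=onz(c,(np.array(pts,float)+.5)/[sx,sy]+np.array(org)-.5,z); print(n,x[:,:2].round(4).tolist()); return x
for n,l in (("right",[(62,526),(220,531),(118,90),(290,95)]),("mid",[(500,492),(665,470),(500,48),(680,20)])):
    x=P(n,l,3.6,3.4,(410,90),.004)
    v=(x[0]+x[1])/2-(x[2]+x[3])/2; print("yaw",np.degrees(np.arctan2(v[1],v[0])).round(2),"len",np.linalg.norm(v).round(4),"front-end mid",((x[2]+x[3])/2)[:2].round(4), "far", ((x[0]+x[1])/2)[:2].round(4))
P("codes",[(158,404),(588,355)],3.6,3.4,(410,90),.004)
s=P("screws",[(133,80),(415,78),(142,406),(411,405)],5,5,(265,85),.013); m=s.mean(0); print(m)
v=(s[2]+s[3]-s[0]-s[1]); print("yaw",np.degrees(np.arctan2(v[1],v[0])), "y-dir",np.degrees(np.arctan2(-(s[1]-s[0]+s[3]-s[2])[0],(s[1]-s[0]+s[3]-s[2])[1])))
h=P("head rear edge(z.184?)",[(180,250),(380,250)],5,5,(265,85),.184); print(h.mean(0), np.linalg.norm(h[1]-h[0]))
f=P("head front low(z.1..)",[(180,545),(370,545)],5,5,(265,85),.145); print(f.mean(0),np.linalg.norm(f[1]-f[0]))
E
```

```text
right [[0.6084, 0.0004], [0.6057, 0.0585], [0.4456, -0.0066], [0.4428, 0.051]]
yaw 2.54 len 0.163 front-end mid [0.4442 0.0222] far [0.607  0.0295]
mid [[0.5818, 0.1565], [0.5683, 0.2132], [0.4217, 0.1168], [0.4081, 0.1731]]
yaw 13.97 len 0.165 front-end mid [0.4149 0.145 ] far [0.5751 0.1848]
codes [[0.5574, 0.027], [0.5267, 0.1742]]
screws [[0.4426, -0.189], [0.4368, -0.123], [0.5184, -0.1821], [0.5128, -0.1162]]
[ 0.4776294  -0.15260764  0.013     ]
yaw 5.1698299468075275 y-dir 4.972541151640719
head rear edge(z.184?) [[0.4692, -0.1692], [0.4665, -0.1369]]
[ 0.4678373  -0.15304013  0.184     ] 0.03245925680086852
head front low(z.1..) [[0.5255, -0.1669], [0.5226, -0.1314]]
[ 0.52402423 -0.14913543  0.145     ] 0.035685582022025264
```

```bash
python3 - <<'E'
from h import *
R=down(185.0); p=[.4874,-.1517]
arm.move_to([*p,.22],R); arm.move_l([*p,.118],R,feed=.1); print(np.round(arm.current_force(),1))
arm.grip(0.02); print(arm.current_width(),np.round(arm.current_force(),1),arm.current_t())
im,c=snap("side"); cv2.imwrite("pics/r1.png",cv2.resize(im[150:270,290:420],None,fx=5,fy=5))
im,c=snap("scene"); cv2.imwrite("pics/r2.png",cv2.resize(im[150:290,310:460],None,fx=4,fy=4))
E
```

```text
[-0.3 -0.   1. ]
0.0400937520287144 [ 0.5 -1.2 -0.3] 41.5667
```

View pics/r1.png

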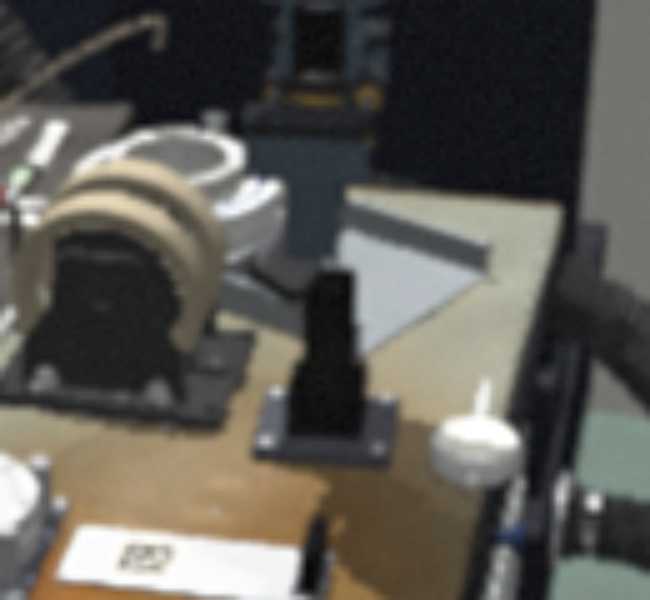

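View pics/r2.png

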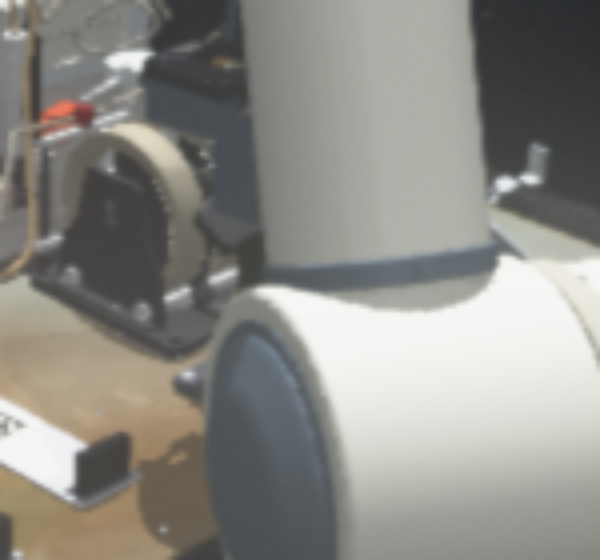

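```bash
python3 - <<'E'
from h import *
R=down(185.0); p=[.4874,-.1517]
arm.move_l([*p,.30],R,feed=.15); print(arm.current_width(),np.round(arm.current_force(),1))
a=np.radians(15.7); u=np.array([np.cos(a),np.sin(a)]); t=np.array([.4993,.3552])-.1197*u
arm.move_to([*t,.30],down(195.7)); print(arm.current_t(),arm.current_ee_pos())
im,c=snap("wrist","q1")
im,c=snap("side","q2"); print(proj(c,[.4993,.3552,.004]),proj(c,[.526,.1743,.004]),proj(c,[.557,.028,.004]))
E
```

```text
0.03983217496279084 [-0.5 -0.  -2.1]
44.8 [0.38459079 0.32220135 0.29996542]
[[307.2243295  335.05069532]] [[315.61691261 290.66103182]] [[318.16784533 261.38102596]]
```

View pics/q1.png

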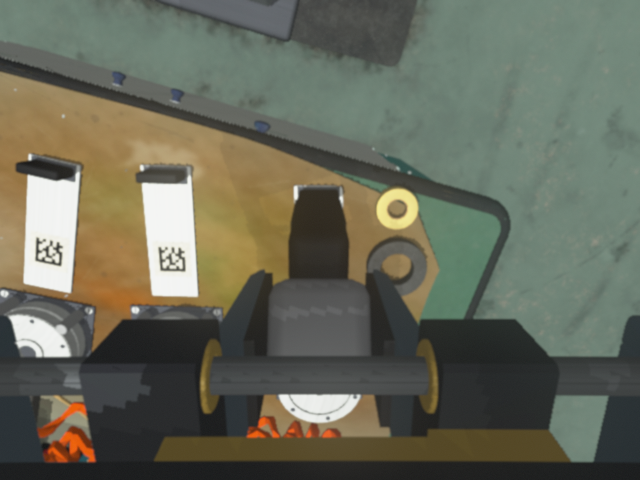

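View pics/q2.png

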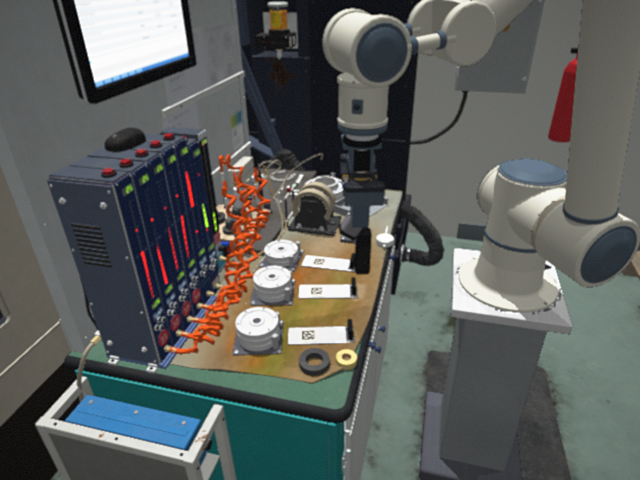

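The reader is held upright, and the codes sit where predicted: (307,335), (316,291) and (318,261). Reading the left code.

```bash
cat > read.py <<'E'
from h import *
def goto(code,yaw,z=.164,up=.29,first=True):
    a=np.radians(yaw); u=np.array([np.cos(a),np.sin(a)]); t=np.array(code)-.1197*u; R=down(180+yaw)
    if first: arm.move_to([*t,up],R)
    arm.move_l([*t,z],R,feed=.12); arm.sleep(.2)
def hold(s=1.5):
    t0=arm.current_t(); arm.sleep(s); print("held",arm.current_t()-t0,"t",arm.current_t(),np.round(arm.current_ee_pos(),4),np.abs(arm.current_dq()).max().round(3))
E
python3 - <<'E'
from read import *
goto((.4993,.3552),15.7,first=False)
hold()
im,c=snap("wrist","q3"); im,c=snap("scene"); cv2.imwrite("pics/q5.png",cv2.resize(im[200:370,100:300],None,fx=4,fy=3.5))
im,c=snap("side"); cv2.imwrite("pics/q4.png",cv2.resize(im[230:390,230:400],None,fx=4.5,fy=3.7))
E
```

```text
held 1.5 t 47.8833 [0.3841 0.3228 0.164 ] 0.057
```

View pics/q4.png

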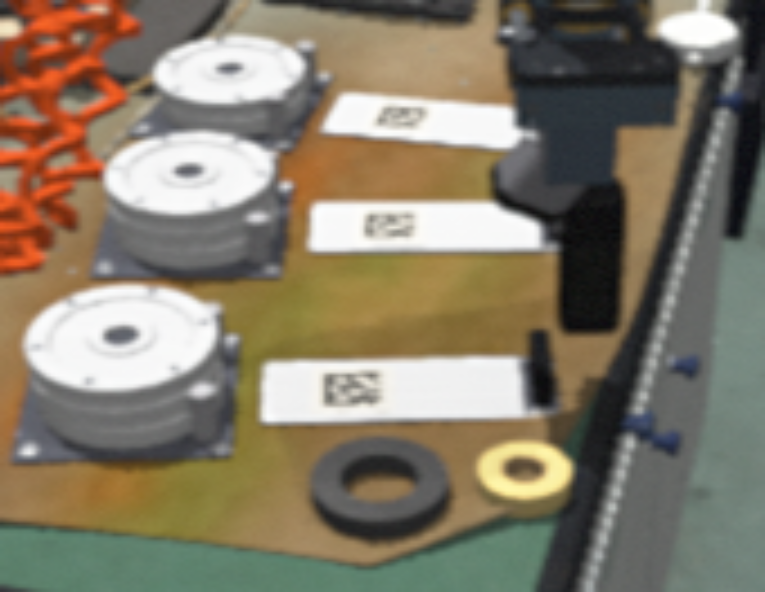

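View pics/q5.png

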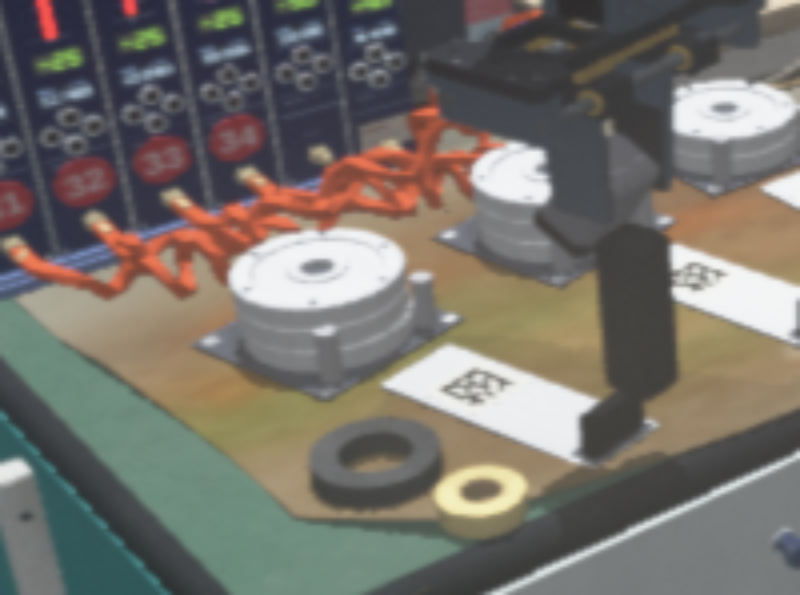

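```bash
python3 - <<'E'
from h import *
p=np.array(arm.current_ee_pos()); a=np.radians(15.7); u=np.array([np.cos(a),np.sin(a),0]); v=np.array([-u[1],u[0],0])
f=p-.0098*u; f[2]=p[2]-.106
top=f+[0,0,.112]
cs=arm.get_calibration("side"); cc=arm.get_calibration("scene")
for nm,P in (("foot corners",[f+sx*.017*u+sy*.015*v for sx in(-1,1) for sy in(-1,1)]),("top",[top]),("eye",[f+.0395*u+[0,0,.102]])):
    print(nm,((proj(cs,P)-[230,230])*[4.5,3.7]).round(0).tolist(),((proj(cc,P)-[100,200])*[4,3.5]).round(0).tolist())
E
```

```text
foot corners [[610.0, 307.0], [616.0, 337.0], [548.0, 309.0], [553.0, 338.0]] [[679.0, 384.0], [644.0, 408.0], [631.0, 366.0], [596.0, 389.0]]
top [[588.0, 186.0]] [[627.0, 234.0]]
eye [[512.0, 200.0]] [[571.0, 230.0]]
```

The reader's foot and head project within about 2 mm of the expected aim. Moving on to the middle and right codes.

```bash
python3 - <<'E'
from read import *
def chk(n):
    im,c=snap("side",n)
p=np.array(arm.current_ee_pos()); arm.move_l([p[0],p[1],.29],feed=.2)
a=np.radians(13.8)
goto((.5262,.1743),13.8); hold(); snap("side","q6"); snap("scene","q6s")
p=np.array(arm.current_ee_pos()); arm.move_l([p[0],p[1],.29],feed=.2)
im,c=snap("side","q7"); print(proj(c,[.557,.028,.004]))
cv2.imwrite("pics/q7z.png",np.hstack([cv2.resize(cv2.imread("pics/q6.png")[220:370,240:390],None,fx=2.6,fy=3.6),cv2.resize(im[220:370,240:390],None,fx=2.6,fy=3.6)]))
print(arm.current_t())
E
```

```text
held 1.5 t 52.4667 [0.41   0.1457 0.164 ] 0.17
[[318.16784533 261.38102596]]
53.4
```

View pics/q7z.png

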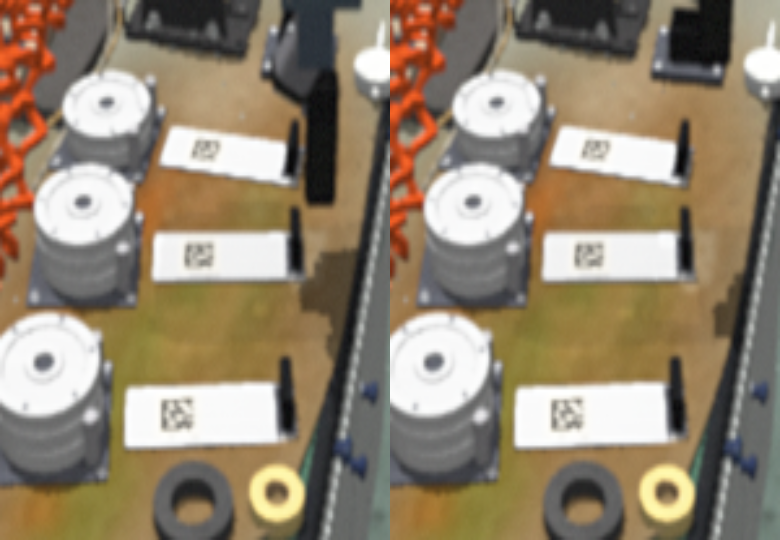

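```bash
python3 - <<'E'
from read import *
goto((.557,.028),2.3); hold(); snap("side","q8")
p=np.array(arm.current_ee_pos()); arm.move_l([p[0],p[1],.29],feed=.2)
R=down(185.0); p=[.4874,-.1517]
arm.move_to([*p,.25],R); arm.move_l([*p,.165],R,feed=.12); print(np.round(arm.current_force(),1),arm.current_ee_pos())
im,c=snap("side"); cv2.imwrite("pics/q9.png",cv2.resize(im[150:270,290:420],None,fx=5,fy=5))
im,c=snap("wrist","q10"); print(arm.current_t())
E
```

```text
held 1.5 t 56.8667 [0.4374 0.0232 0.164 ] 0.077
[ 0.7  0.5 -1.2] [ 0.48781995 -0.15161462  0.16566356]
59.425
```

View pics/q9.png

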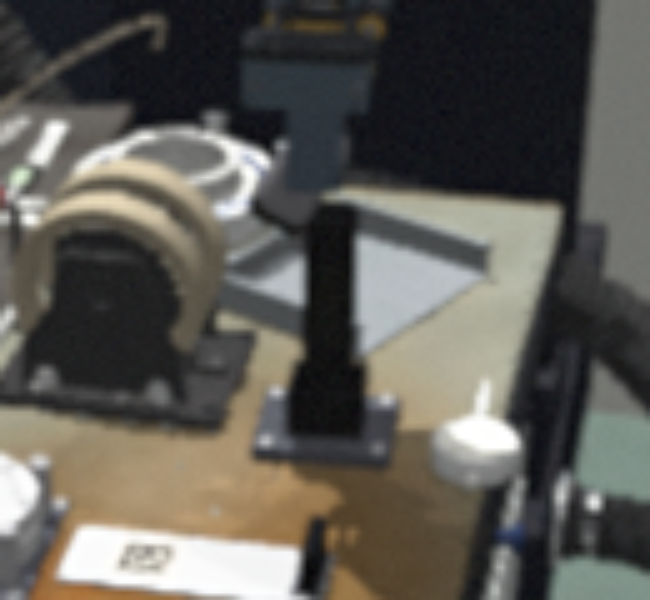

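View pics/q10.png

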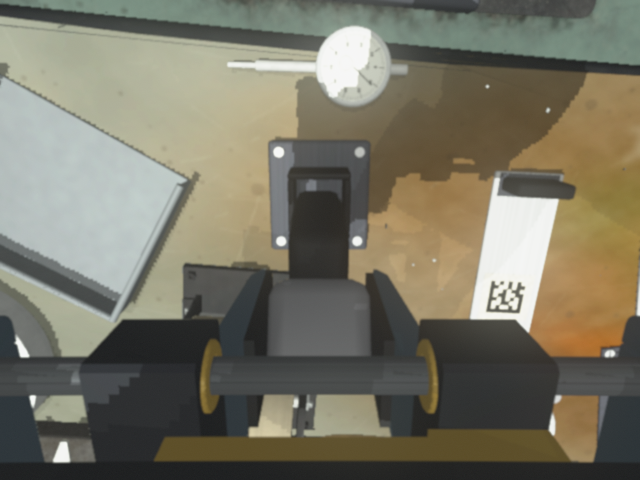

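```bash
python3 - <<'E'
from h import *
R=down(185.0); p=[.4874,-.1517]
for z in (.140,.125,.120,.118):
    arm.move_l([*p,z],R,feed=.05); f=np.array(arm.current_force()); print(z,f.round(1))
    if np.linalg.norm(f)>8: break
arm.grip(.085); arm.move_l([*p,.24],R,feed=.2)
# look at tray
arm.move_to([.54,-.36,.36],down(180.)); im,c=snap("wrist","t1"); print(arm.current_t())
import pickle; pickle.dump(c,open("t1.pkl","wb"))
im,c=snap("side"); cv2.imwrite("pics/t2.png",cv2.resize(im[150:270,290:420],None,fx=5,fy=5))
E
```

```text
0.14 [-0.3 -0.7 -1.8]
0.125 [-0.  -0.6 -1.7]
0.12 [-0.3  0.2 -1.7]
0.118 [-0.  -0.2 -1.1]
63.625
```

View pics/t1.png

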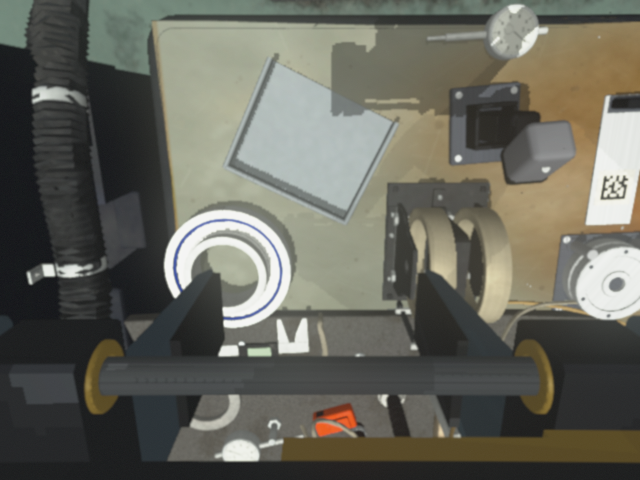

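View pics/t2.png

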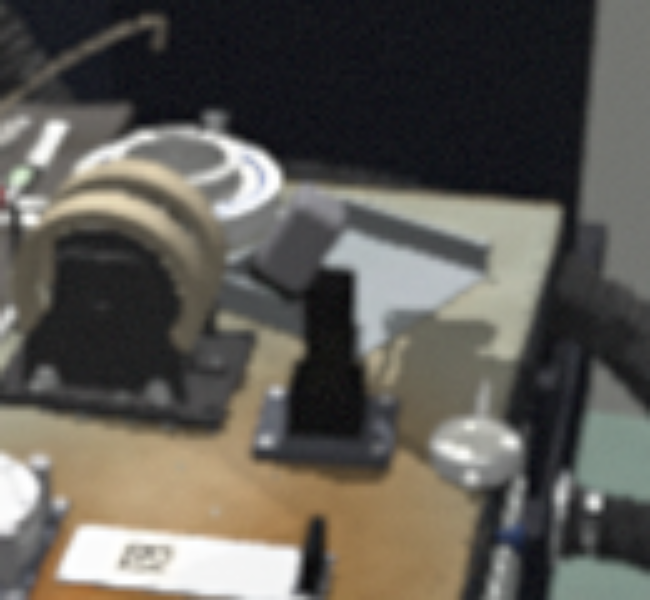

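```bash
python3 - <<'E'
import cv2
a=cv2.imread("pics/t1.png")
cv2.imwrite("pics/t1z.png",cv2.resize(a[45:230,215:410],None,fx=4,fy=3.2,interpolation=cv2.INTER_CUBIC))
E
```

View pics/t1z.png

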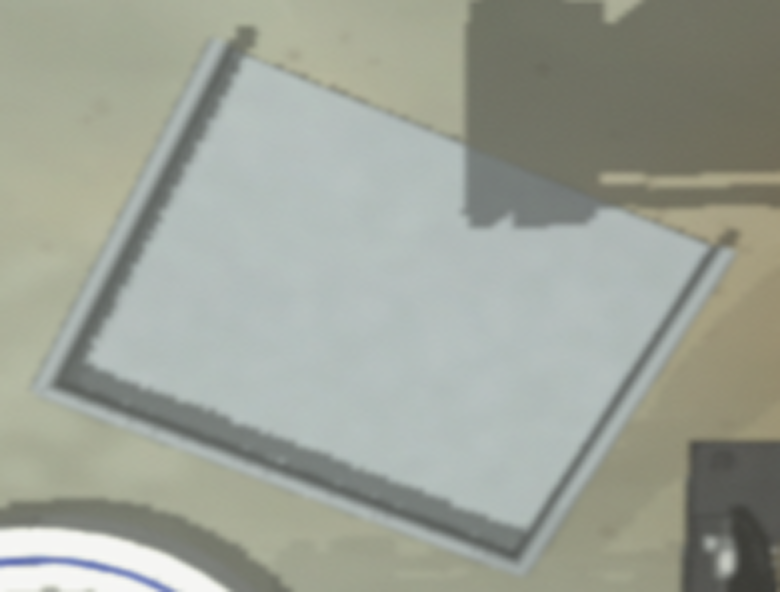

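```bash
python3 - <<'E'
from h import *
import pickle; c=pickle.load(open("t1.pkl","rb"))
x=onz(c,(np.array([(212,38),(35,385),(522,572),(735,250)],float)+.5)/[4,3.2]+np.array([215,45])-.5,.029)
print(x.round(4)); m=x.mean(0); print("ctr",m)
for i in range(4):
    d=x[(i+1)%4]-x[i]; print(np.linalg.norm(d).round(4),np.degrees(np.arctan2(d[1],d[0])).round(1))
E
```

```text
[[ 0.4015 -0.417   0.029 ]
 [ 0.5251 -0.476   0.029 ]
 [ 0.5997 -0.3242  0.029 ]
 [ 0.4746 -0.2627  0.029 ]]
ctr [ 0.50023666 -0.3699705   0.029     ]
0.1369 -25.5
0.1692 63.8
0.1394 153.8
0.1708 -115.4
```

```bash
python3 - <<'E'
from h import *
import pickle
arm.move_to([.45,.0,.30],down(95)); arm.grip(.044)
arm.move_to([.43,.336,.20],down(105.7)); im,c=snap("wrist","v1"); pickle.dump(c,open("v1.pkl","wb")); print(arm.current_t())
cv2.imwrite("pics/v1z.png",cv2.resize(im[120:270,240:460],None,fx=3.6,fy=3.6,interpolation=cv2.INTER_CUBIC))
im,c=snap("side"); cv2.imwrite("pics/v2.png",cv2.resize(im[150:390,200:420],None,fx=3,fy=2.5))
E
```

```text
67.65
```

View pics/v1z.png

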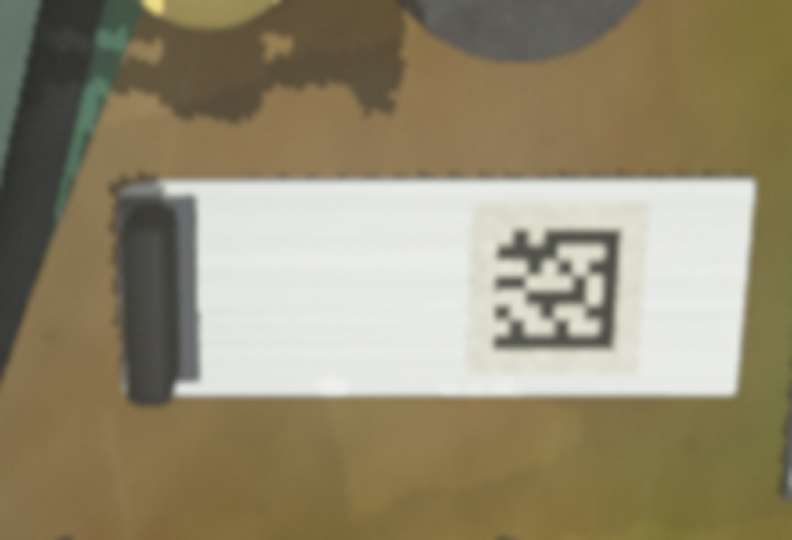

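View pics/v2.png

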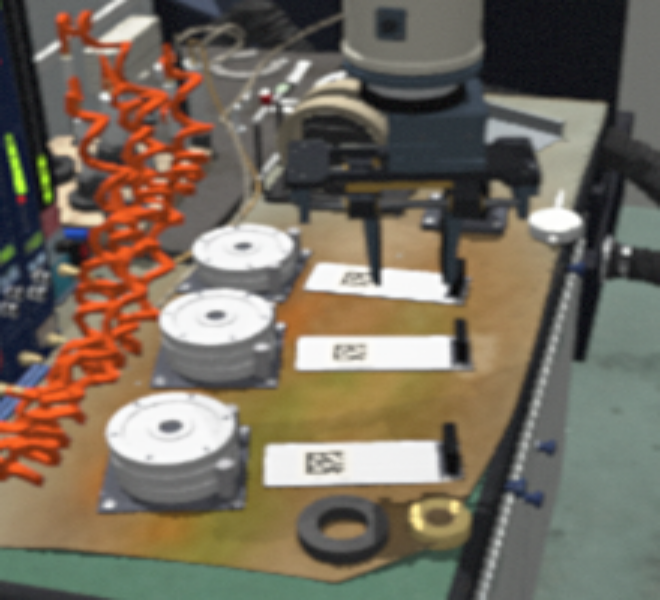

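```bash
cat > file.py <<'E'
from h import *
TR=(np.array([.5002,-.37]),-25.8)
def meas(c,org,s,pl,grip):
    f=lambda l:(np.array(l,float)+.5)/s+np.array(org)-.5
    p=onz(c,f(pl),.004); e=(p[0]+p[2])/2; far=(p[1]+p[3])/2; v=far-e; yaw=np.degrees(np.arctan2(v[1],v[0]))
    u=v[:2]/np.linalg.norm(v[:2]); g=onz(c,f(grip),.036).mean(0)
    print("yaw",yaw.round(2),"len",np.linalg.norm(v).round(4),"grip est",(e[:2]+.01*u).round(4),(far[:2]-.155*u).round(4),"top",g.round(4))
    return yaw,((far[:2]-.155*u)*2+(e[:2]+.01*u)*2+g[:2])/5
def pick(g,yaw,z=-.0075):
    R=down(yaw+90); arm.move_to([*g,.09],R); arm.grip(.044); arm.move_l([*g,z],R,feed=.12)
    f=np.round(arm.current_force(),1); print("depth F",f); assert abs(f[2])<6
    arm.grip(0.0); w=arm.current_width(); print("w",w); assert w>.009
    arm.move_l([*g,z+.03],R,feed=.08); print("F",np.round(arm.current_force(),1),arm.current_t())
E
python3 - <<'E'
from file import *
import pickle; c=pickle.load(open("v1.pkl","rb"))
yaw,g=meas(c,(240,120),3.6,[(120,182),(755,178),(126,396),(737,396)],[(125,212),(176,212),(128,402),(174,402)])
print(g); pick(g,yaw)
im,c=snap("side"); cv2.imwrite("pics/v3.png",cv2.resize(im[250:390,220:380],None,fx=4.5,fy=4.2)); snap("wrist","v4")
E
```

```text
yaw 15.81 len 0.1639 grip est [0.4002 0.3255] [0.3991 0.3252] top [0.3995 0.328  0.036 ]
[0.39957817 0.32587194]
depth F [ 0.3  0.6 -0.1]
w 0.011787612701873122
F [-0.3 -0.6 -1.7] 70.525
```

View pics/v3.png

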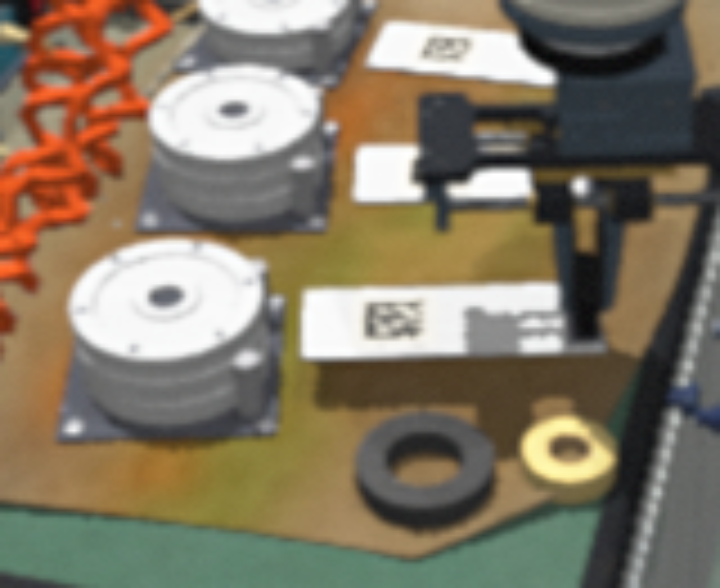

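The plate is lifted and level. Next I'll carry it to above the tray and re-check the tray there.

```bash
cat >> file.py <<'E'
def slot(y,x=.011):
    c,a=TR; a=np.radians(a); u=np.array([np.cos(a),np.sin(a)]); v=np.array([-u[1],u[0]])
    return c+(x-.105)*u+y*v
def carry(p0,y):
    arm.move_l([p0[0],p0[1],.27],feed=.2)
    arm.move_to([.38,.12,.28],down(100)); arm.move_to([.38,-.12,.28],down(80))
    s=slot(y); arm.move_to([*s,.22],down(90+TR[1])); arm.sleep(.2)
    print(arm.current_width(),np.round(arm.current_force(),1),arm.current_t())
E
python3 - <<'E'
from file import *
carry(arm.current_ee_pos(),.038)
snap("wrist","v5"); im,c=snap("side"); cv2.imwrite("pics/v6.png",cv2.resize(im[120:270,270:420],None,fx=5,fy=4))
im,c=snap("scene","v7"); 
E
```

```text
0.01170792365905017 [ 0.1  0.1 -2. ] 74.8083
```

View pics/v5.png

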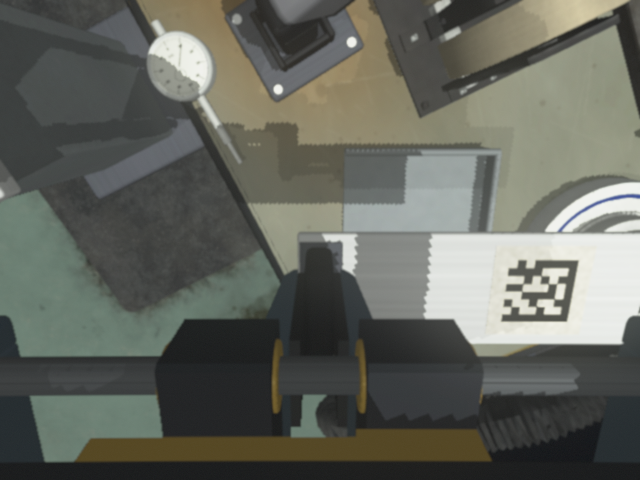

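View pics/v6.png

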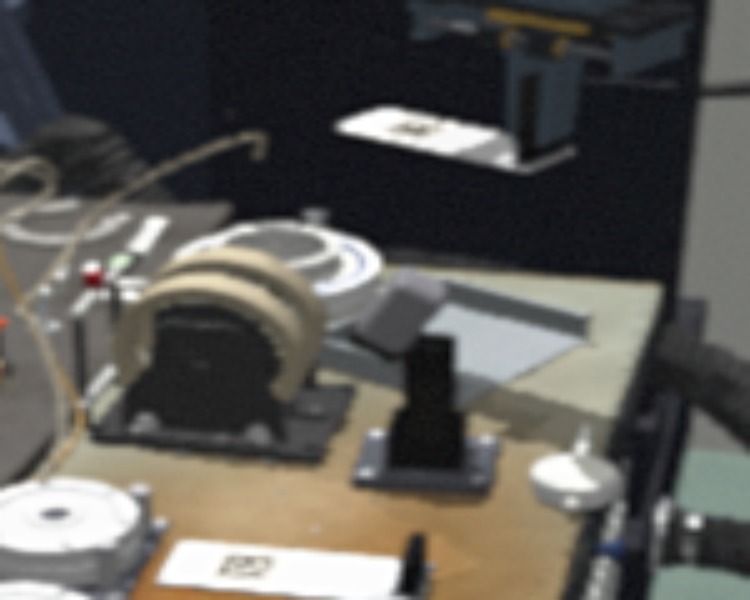

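```bash
python3 - <<'E'
from file import *
c=arm.get_calibration("wrist"); print(onz(c,[(345,148),(500,150)],.029).round(4))
s=slot(.038); R=down(90+TR[1])
arm.move_l([*s,.04],R,feed=.15)
for z in (.015,.005,-.0005,-.0035):
    arm.move_l([*s,z],R,feed=.05); f=np.array(arm.current_force()); print(z,f.round(1))
    if np.linalg.norm(f)>8: break
snap("wrist","v8"); im,c=snap("side"); cv2.imwrite("pics/v9.png",cv2.resize(im[150:260,310:410],None,fx=6,fy=5))
print(arm.current_t())
E
```

```text
[[ 0.4752 -0.2613  0.029 ]
 [ 0.6002 -0.3237  0.029 ]]
0.015 [ 0.7  0.3 -1.5]
0.005 [ 0.6 -0.2 -1.4]
-0.0005 [-0.   0.3 -1.6]
-0.0035 [ 0.2 -0.2 -2.1]
77.9167
```

View pics/v8.png

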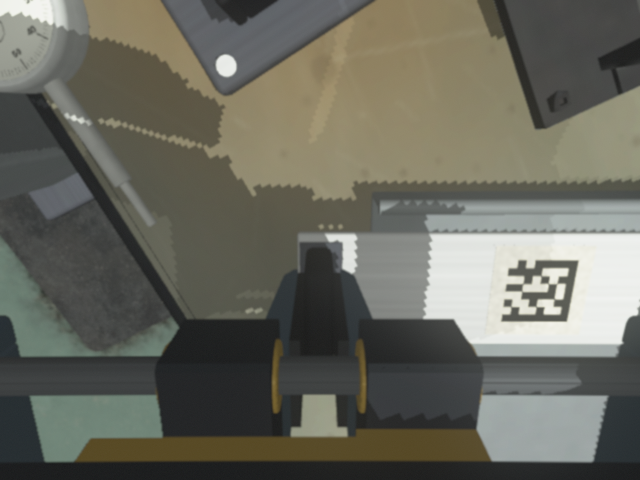

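View pics/v9.png

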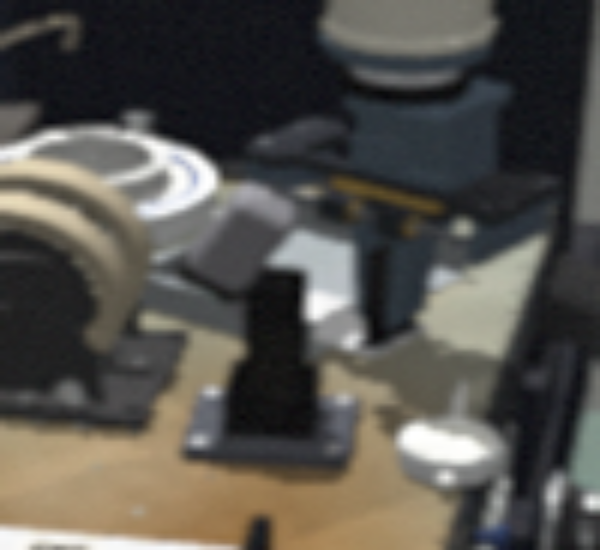

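```bash
python3 - <<'E'
from file import *
import pickle
s=slot(.038); R=down(90+TR[1])
arm.move_l([*s,-.0045],R,feed=.03); print(np.round(arm.current_force(),1))
arm.grip(.044); arm.move_l([*s,.2],R,feed=.2)
snap("wrist","w5"); im,_=snap("side"); cv2.imwrite("pics/w6.png",cv2.resize(im[150:260,310:410],None,fx=6,fy=5))
arm.move_to([.45,.0,.28],down(95))
arm.move_to([.455,.155,.20],down(103.9)); im,c=snap("wrist","w7"); pickle.dump(c,open("w7.pkl","wb")); print(arm.current_t())
cv2.imwrite("pics/w7z.png",cv2.resize(im[120:270,240:460],None,fx=3.6,fy=3.6,interpolation=cv2.INTER_CUBIC))
E
```

```text
[-0.7  0.3  2.5]
82.05
```

View pics/w5.png

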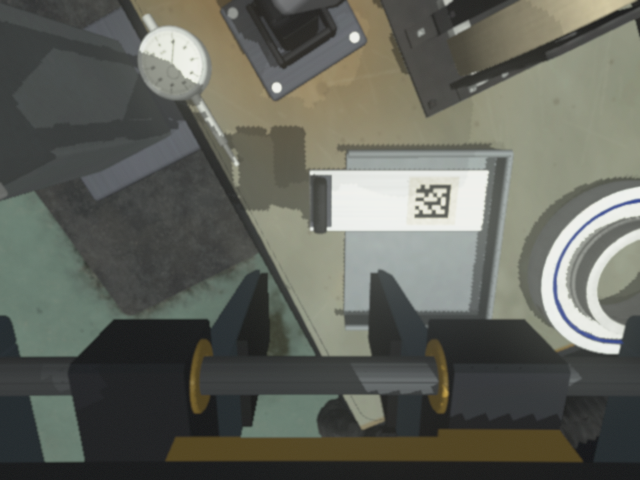

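View pics/w7z.png

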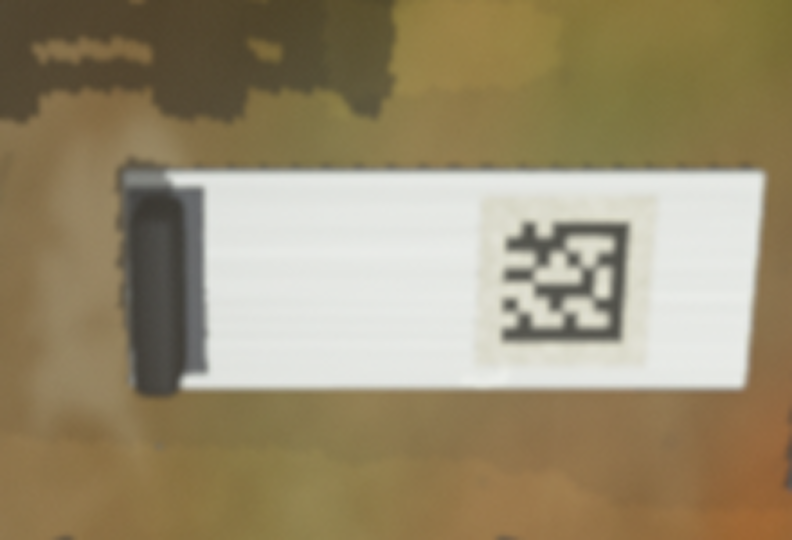

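View pics/w6.png

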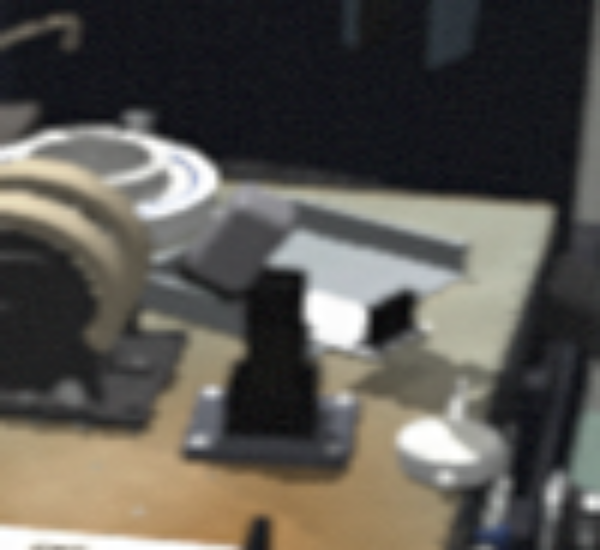

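The left plate lies flat in the tray's left half, at about (310–490, 170–232) in the wrist view, with its grip outside. The middle plate hasn't moved, so I'll pick it up next.

```bash
python3 - <<'E'
from file import *
import pickle; c=pickle.load(open("w7.pkl","rb"))
yaw,g=meas(c,(240,120),3.6,[(123,172),(765,172),(133,388),(746,388)],[(131,203),(182,203),(135,393),(181,393)])
print(g); pick(g,yaw)
carry(arm.current_ee_pos(),-.038)
snap("wrist","w8"); im,_=snap("side"); cv2.imwrite("pics/w9.png",cv2.resize(im[120:270,270:420],None,fx=5,fy=4))
E
```

```text
yaw 13.85 len 0.1645 grip est [0.4252 0.1482] [0.4248 0.1481] top [0.4249 0.1507 0.036 ]
[0.42499754 0.14864737]
depth F [-0.5 -0.  -0.3]
w 0.011798023885684338
F [-0.2 -0.6 -1.1] 84.8833
0.012047867066243187 [ 0.4  0.4 -1.4] 88.7583
```

View pics/w8.png

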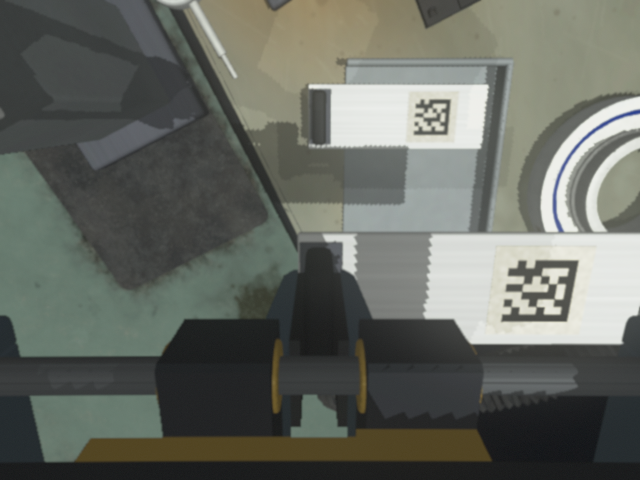

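View pics/w9.png

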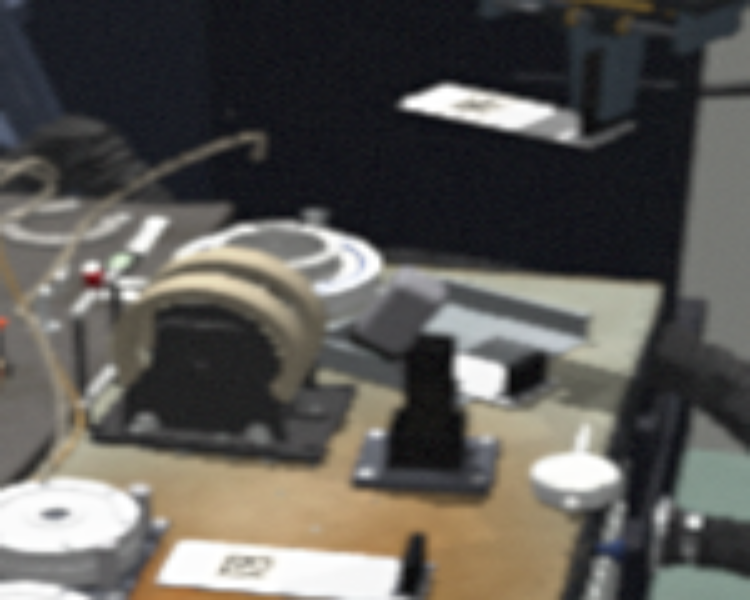

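```bash
python3 - <<'E'
from file import *
import pickle
c=pickle.load(open("t1.pkl","rb")); print("edge",onz(c,[(160,24),(300,20),(420,18)],.0).round(3))
c=arm.get_calibration("wrist"); print(onz(c,[(345,59),(512,62)],.029).round(4), slot(-.038))
s=slot(-.038); R=down(90+TR[1])
arm.move_l([*s,.04],R,feed=.15)
for z in (.015,.005,-.0005,-.0035,-.0045):
    arm.move_l([*s,z],R,feed=.05); f=np.array(arm.current_force()); print(z,f.round(1))
    if np.linalg.norm(f)>8: break
snap("wrist","w10")
arm.grip(.044); arm.move_l([*s,.2],R,feed=.2); print(arm.current_t())
snap("wrist","w11")
arm.move_to([.40,-.1,.35],down(90.)); 
arm.move_to([.53,.0,.42],down(180)); snap("wrist","f1"); snap("side","f2"); snap("scene","f3"); print(arm.current_t())
E
```

```text
edge [[ 0.364 -0.546  0.   ]
 [ 0.359 -0.38  -0.   ]
 [ 0.357 -0.239  0.   ]]
[[ 0.4732 -0.2621  0.029 ]
 [ 0.5996 -0.3261  0.029 ]] [ 0.39903125 -0.36330039]
0.015 [ 0.2  0.1 -0.9]
0.005 [ 1.1  0.  -0. ]
-0.0005 [-0.2  0.5 -1. ]
-0.0035 [ 0.6  0.5 -0.8]
-0.0045 [-0.3  0.6  2.7]
93.85
96.4333
```

View pics/w11.png

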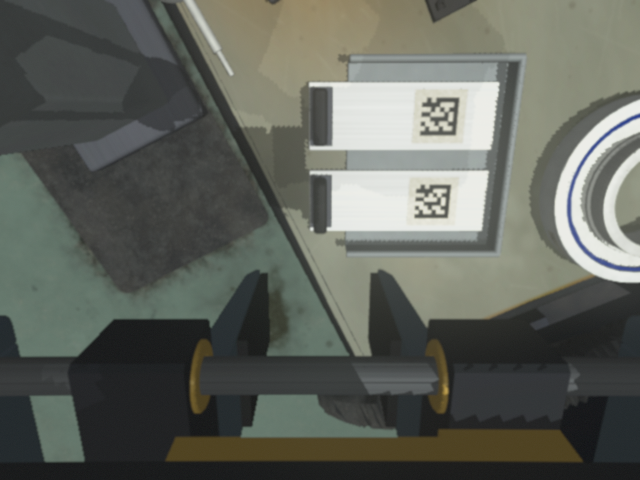

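View pics/f1.png

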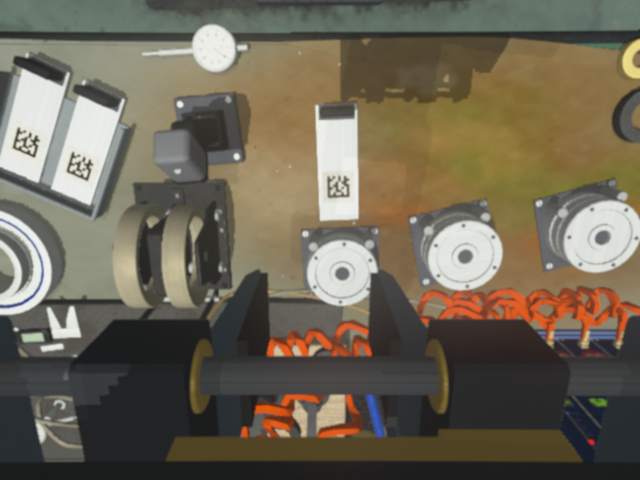

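View pics/f2.png

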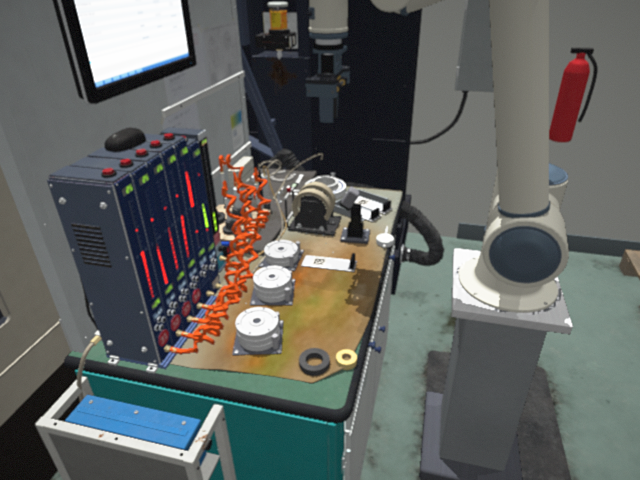

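View pics/f3.png

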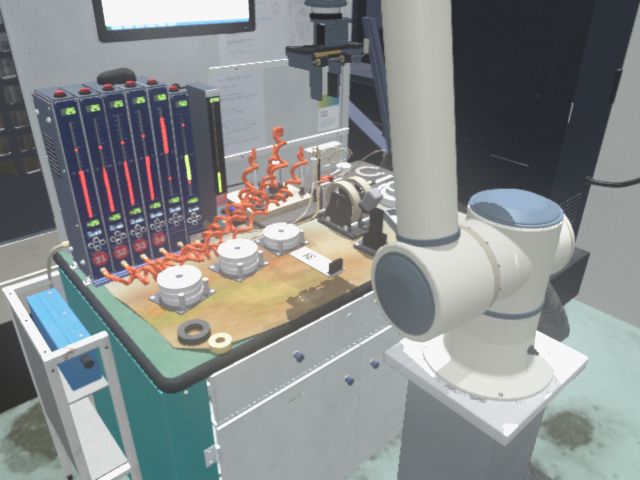

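```bash
python3 - <<'E'
from h import *
import cv2
im,c=snap("wrist"); cv2.imwrite("pics/f4.png",cv2.resize(im[40:320,0:640],None,fx=1.25,fy=1.25))
im,c=snap("side"); cv2.imwrite("pics/f5.png",cv2.resize(im[160:380,220:420],None,fx=3,fy=2.7))
E
```

```text
(no output)
```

View pics/f5.png

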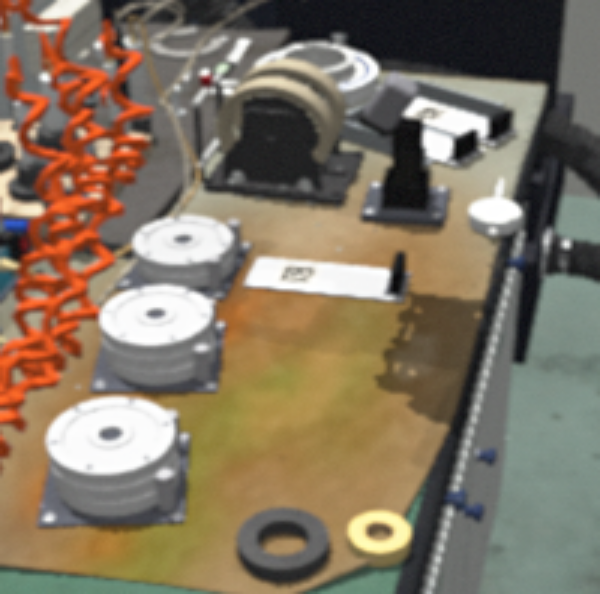

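The last view shows both plates in the tray with their grips out and the right plate flat in front of its two-cover stack. The stacks are upright, the reader is in its holder and the bystanders look untouched. Handing in.

```bash
python3 - <<'E'
from h import *
print(arm.current_t()); print(arm.sign_off())
E
```

```text
96.5333
the job is handed in; nothing more can be done
None
```

The job is done and handed in at 96.5 s of the 208 s allowed.

- **Plates drawn:** I pulled each plate about 12 cm straight out from under its stack. The left and middle lots have three covers and the right lot has two.
- **Codes read:** I read them left, middle, right, at about 18 cm and holding still 1.5 s each. The reader is back in its holder.
- **Plates filed:** The left and middle plates lie flat and side by side in the tray, grips out at the front. The right plate lies flat in front of its own stack, about 2 cm clear of the covers.

**Missed first grasp:** My first try at the left plate closed on nothing, because the open fingertips sit about 25 mm short of the reported tool point. I lowered the grasp after that, and all later grasps held with only a few newtons at the wrist.

**Last checks:**
- **Final pictures:** Both tray plates were in place, the stacks upright, the reader seated, and the bystanders looked unmoved. I did not re-measure the covers after the pulls.
- **Knock:** I saw no sign of a plate or the tray being knocked aside.
- **Reads not confirmed:** The interface gives no read signal. I checked the aim by geometry: the left read matched to about 2–3 mm, and for the other two I only confirmed the codes were where I expected.

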